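Level the screen-bonding stage with the forked spirit level

TASK

Level the aluminium bonding stage. Lay the yellow spirit level flat on its plate between the two blue lines, with its forked end slid home around the steel stem under the red presser, and let go of it; then grip the black knob, push it down so the presser clamps the level firmly to the plate, and only then turn the knob, until the white bubble sits between the two dark lines. Finish while still gripping the knob and pressing it down, with the bubble centred, and leave the phone, bottle, tools and other things on the bench alone.

Things in the scene. Friction and masses are not known exactly. Their poses are not given: they have to be found in the camera images.
- level_mid (a point): Centre of the loose yellow spirit level, a bar 170 x 34 x 32 mm (long, wide, high), 180 g; the point is half-way up (16 mm). x runs along the bar from the forked end (-x) to the plain end (+x), z up. Grip it across the 34 mm width, at the middle or up to 40 mm towards the plain end, fingertips just clear of the surface. Its vial stands 8 mm proud of the top.
- level_seat (a point): Point on the level's underside in the fork slot, 67 mm from the level's centre towards the forked end. The slot is 18 mm wide, 24 mm deep, open at that end and through the full height. When the level is home the 10 mm stem's axis stands here, 1 mm short of touching the slot's closed end.
- vial (a point): Middle of the lime-green vial along the level's top, midway between its two dark lines; 20 mm from the level's centre towards the plain end. Same axes as the level.
- bubble_mid (a point): Middle of the white bubble (16 mm long) in the vial. Along the level's x, its distance from the vial's middle is 0 when centred between the two dark lines (inner edges 22 mm apart), at most 22 mm either way. It climbs to the higher end, about 0.5 mm per milliradian of tilt, and settles about 1.5 s after a movement. Sideways wander in the vial means nothing.
- plate: Stage plate: aluminium, 250 x 180 x 10 mm, hinged at the end far from the knob. Origin on the hinge line, 15 mm below the top, midway across; x from the knob end to the hinge end (stem at x = -205 mm, y = 0; plate from -240 to +10 mm), z its normal. The level's lane runs along y = 0 between thin blue lines, fork end to the knob. Top 45 mm above the bench when level. Panels beside it are flush.
- knob: Black round knob, 38 mm diameter, 32 high, white mark on its red top, on an upright 10 mm steel stem through the knob end of the plate. Origin on the stem's axis at the knob's mid-height, at rest 79 mm above the plate's top; the frame turns with the knob. It pushes down 20 mm on the stem against a light spring (about 2 N at the top, 4 N at the bottom) and springs back when let go.
- knob_top (a point): Centre of the knob's top, 16 mm above its middle. Turning it clockwise (from above) raises the plate's knob end, 22 mrad of tilt (4.5 mm of height at the knob) per rad, moving the bubble about 11 mm per rad towards the forked end. The knob end starts too low: 0.7 to 1.4 rad clockwise is needed. The knob stays where it is turned (friction about 0.1 N m).
- presser: Red disc, 36 mm diameter, 8 thick, sprung under the knob on the stem. Origin: centre of its underside, 39 mm above the plate's top at rest, so the 32 mm high level slides under it with 7 mm to spare. Pushing the knob down, it meets the level after 7 mm, then presses it 0.6 N for each further mm. About 14 mm of knob travel is a firm press (10 mm is too little).
- phone_mid (a point): Centre of a loose dark phone, 150 x 72 x 8 mm, lying on the mat. Bystander.
- bottle: White bottle, 60 mm diameter, 120 high, origin at the centre of its underside. Bystander.
- tray: Blue divided parts tray, 120 x 170 x 22 mm, origin at the centre of its underside. Bystander.
- driver: Screwdriver, 160 mm, red handle, lying on the bench. Bystander.
- tweezers: Dark steel tweezers, 110 mm, lying on the bench. Bystander.
- jar: Small amber jar with white cap, 56 mm diameter, 50 high. Bystander.
There are look-alikes about, which are no part of the job. Leave any orange look-alike of the part that bears level_mid alone.

How it is judged:
On the way, in this order (a step that is already met when the one before it is completed fails the run):
1. the level lies flat in its lane with the fork home around the stem, let go (horizontal distance between level_seat and knob below 0.009 m and z of level_mid in the frame of plate below 0.035 m and angle between the x axis of level_mid and the x axis of plate, either way round below 0.15 rad and angle between the z axis of level_mid and the z axis of plate, either way round below 0.03 rad and contact force between the fingers and level below 0.1 N), for 0.2 s.
2. the presser clamps the level to the plate (contact force between presser and level above 2 N), for 0.2 s.
3. the bubble is centred while the level is pressed (contact force between presser and level above 2 N and x of bubble_mid in the frame of vial between -0.0035 and 0.0035 m), for 0.3 s.
At the end, for the whole second after the job is handed in: The level lies flat in its lane, aligned with the plate within 0.15 rad, with the stem within 9 mm of its seat in the fork; the fingers hold the knob (over 1 N), not the level; the presser presses the level with over 2 N; the bubble is within 3.5 mm of the middle of the lines (all of step 1 and all of step 3 and contact force between the fingers and knob above 1 N); the arm keeps its last pose, push and grip.
It fails at once if a bystander is moved more than 30 mm (distance of any of phone_mid, bottle, tray, driver, tweezers, jar from where it was at the start of the episode above 0.03 m).
It also fails if it takes over 54 s, if anything falls off the work surface, if the arm or the gripper's body presses on something with over 40 N, if the wrist force passes 120 N, or if a joint passes its speed limit or range.

ROBOT

A 7-joint arm with a two-finger parallel gripper is mounted at the origin on the work surface. World frame = base frame: x ahead of the robot, y to its left, z up, the work surface at z = 0. Lengths are in m, angles in rad, forces in N, time in s.
With the tool pointing down it reaches from about 0.425 to 0.925 m from the base axis. Payload 6.8 kg.
Tool frame: the origin (TCP) lies on the centre line of the jaws, within the pads' length; the fingertips stand env.tcp_to_tips ahead of it and the grasp point (between the pads) lies 3 mm ahead of it (env.tcp_to_tips is the distance from the TCP to the fingertips, in m); z points along the fingers, y is the direction in which the jaws open and shut (so a half turn about z gives the same grasp; the last joint's range is limited). The gripper opens to 88 mm and grips with 3 to 60 N. Pads are 20 mm wide; open, the fingers measure 115 mm over their backs; the gripper's body (75 mm by 178 mm) begins 61 mm behind the grasp point.
Start: joints at [1.049, 0.477, 0.022, 1.555, -0.011, 1.109, -0.083], TCP at [0.271, -0.618, 0.206] pointing down, gripper open.
Joint ranges: [-2.96, 2.96], [-0.34, 2.1], [-1.41, 1.46], [0.24, 2.44], [-1.37, 4.51], [0.17, 1.92], [-2.96, 2.96]. Speed limits (rad/s): [2.39, 2.39, 3.14, 3.14, 3.14, 3.14, 3.14].

INTERFACE

Orientations are given as a unit quaternion [x, y, z, w].
In Python, from rig import env gives the robot as it stands. The module is installed in compiled form; this text tells all that it offers.
- The arm moves only by the tool move_arm, never from a script. Its argument "motion" is a list of rows, each a list of 5 numbers: the shift along the tool's x, y, z in mm, then the turn about the tool's z in degrees, then the finger opening in mm, from 0 to 87.8. A call has 1 to 20 rows; each row is the pose to reach, as a shift and turn from the pose measured when the call began, along the tool's axes at that moment; what a row does not reach only later rows make up. A row lasts 1/10 s, in which the tool goes at most 50 mm and 8.59 degrees, less where a joint would pass 70% of its speed; a pose out of reach is approached as far as the arm can. A call with a gripper value outside its range is refused whole. The fingers move at their own pace and stop on an object; the grip force is fixed at half the most. Time passes only in rows, so rows that repeat a pose let the fingers close. It gives the time, the measured TCP pose, the force and the opening at its end, in the units of the state.
- env.sense(): the state, without advancing time (a new reading comes with each control period).
- env.grab_frame(name): name is "scene" or "side" or "wrist"; returns the picture (400x640x3 uint8, red, green, blue); there is no depth.
- env.camera_params(name): a dict with "intrinsics" (3x3 intrinsics, pixels), "T" (4x4, takes a point from camera to world coordinates). Camera axes: x right, y down, z forward; pixel columns grow to the right and rows downward; lengths in m; the calibration is good to about 2 mm. A picture is of the moment at which its call begins: read the wrist's pose just before it. camera_params takes no time and is no camera call; for the wrist camera it gives the pose at the moment of the call.
- env.sign_off(): hands the job in, once; it reports no verdict.
Trained networks look in the newest picture that a camera, given by its name, has taken for a name from the list of things; names that differ only in an ending like _2 or _b are one class to them, and where a whole thing is asked for, a point or a joint stands for the part that bears it (a point fixed in the world has none). Each returns a list of dicts, best first, with "conf" (0 to 1); they miss things now and then, are a little off and sometimes report something else, mostly with a low value. They report only what shows in the picture. A call takes as long as a camera call. They do not tell look-alikes from the thing itself.
- env.silhouettes(camera, label): "region" (400x640 bool, what is visible of it) and "centre" ([row, column] as shares, 0 to 1, of the picture: columns of its width, rows of its height, amid what is visible of it).
- env.mark_of(camera, label): "centre" ([row, column] as shares, 0 to 1, of the picture: columns of its width, rows of its height: a listed point, or the origin of a listed thing).
The state is a dict: "time_s": time; "joints": joint angles; "qvel": joint speeds; "effort": joint torques, N m; "tool_pos": TCP position; "ee_rot": TCP orientation; "ft_force": force on the tool from outside, world axes, zero at the start; "moment": the same for the moment, N m; "finger_gap": finger opening in m.
Only numpy, scipy, OpenCV 4.12 (cv2) and the standard library are available. Lean on these libraries where they do the work, as an engineer would, in place of code of your own. Each camera call takes 0.05 s, during which the arm holds its last target.

## Working session

There is one attempt and no reset: what is moved stays moved. The work goes in short steps, Python scripts to look and compute and a tool call to move; the robot and the scene stay as the last step left them, time stands still between calls to the robot, and variables do not carry over. Pictures are saved under pics/ and viewed, and the job is handed in when it is done.

Besides the shell and the picture viewer there is one more tool, called after "Call:" by a JSON object that holds its "api" and its "payload". move_arm: Moves the arm, as the interface text tells. Its arguments: {"type":"object","properties":{"motion":{"type":"array","items":{"type":"array","items":{"type":"number"}}}},"required":["motion"]}

```bash
mkdir -p pics; cat > h.py <<'E'
import numpy as np,cv2
from rig import env
def save(n,im): cv2.imwrite(f'pics/{n}.png',cv2.cvtColor(im,cv2.COLOR_RGB2BGR))
def ray(cam,rc,z,P=None):
    P=P or env.camera_params(cam);K=np.array(P['intrinsics']);T=np.array(P['T'])
    v,u=rc[0]*400,rc[1]*640
    d=T[:3,:3]@np.linalg.solve(K,[u,v,1]);o=T[:3,3]
    return o+d*(z-o[2])/d[2]
def px(cam,p,P=None):
    P=P or env.camera_params(cam);K=np.array(P['intrinsics']);T=np.array(P['T'])
    q=K@(T[:3,:3].T@(np.array(p)-T[:3,3]));return q[:2]/q[2]
def tri(c1,rc1,c2,rc2):
    A=[];b=[]
    M=np.zeros((3,3));s=np.zeros(3)
    for c,rc in((c1,rc1),(c2,rc2)):
        P=env.camera_params(c);K=np.array(P['intrinsics']);T=np.array(P['T'])
        d=T[:3,:3]@np.linalg.solve(K,[rc[1]*640,rc[0]*400,1]);d/=np.linalg.norm(d)
        Q=np.eye(3)-np.outer(d,d);M+=Q;s+=Q@T[:3,3]
    return np.linalg.solve(M,s)
E
python3 - <<'E'
from h import *
np.set_printoptions(precision=4,suppress=True)
s=env.sense();print(s,env.tcp_to_tips)
for c in('scene','side','wrist'):
    im=env.grab_frame(c);save(c+'0',im)
    print(c,env.camera_params(c)['T'])
for c in('scene','side'):
    for l in('level_mid','level_seat','vial','bubble_mid','knob','knob_top','presser','plate','phone_mid','bottle','tray','driver','tweezers','jar'):
        print(c,l,[(round(d['conf'],2),int(d['centre'][0]*400),int(d['centre'][1]*640)) for d in env.mark_of(c,l)][:4])
E
```

```text
{'time_s': 0.0, 'joints': array([ 1.0489,  0.4778,  0.0224,  1.5564, -0.0115,  1.1093, -0.0831]), 'qvel': array([ 0.0015, -0.0002,  0.0005, -0.0004, -0.0008,  0.0001,  0.001 ]), 'effort': array([  0.0007, -58.2856,   1.5347, -27.2612,  -0.0544,   0.017 ,
         0.0002]), 'tool_pos': array([ 0.2711, -0.6175,  0.205 ]), 'ee_rot': array([ 0.9787,  0.2054, -0.0003, -0.0009]), 'ft_force': array([-0.4418, -0.1709, -0.1229]), 'moment': array([-0.0119, -0.0226,  0.0119]), 'finger_gap': 0.08754218275737588} 0.022
scene [[ 0.4216  0.5946 -0.6846  1.3103]
 [ 0.9066 -0.262   0.3308 -0.3392]
 [ 0.0173 -0.7602 -0.6495  0.9028]
 [ 0.      0.      0.      1.    ]]
side [[-0.9318 -0.2873  0.2219  0.1196]
 [-0.3631  0.7358 -0.5717  0.926 ]
 [ 0.001  -0.6133 -0.7899  1.2654]
 [ 0.      0.      0.      1.    ]]
wrist [[ 0.4021 -0.8805 -0.251   0.3403]
 [-0.9156 -0.3865 -0.1108 -0.5864]
 [ 0.0006  0.2743 -0.9616  0.3843]
 [ 0.      0.      0.      1.    ]]
scene level_mid [(0.82, 148, 350), (0.58, 193, 388), (0.56, 166, 459)]
scene level_seat [(0.9, 160, 454), (0.89, 183, 390), (0.73, 159, 354), (0.48,
[... 446 characters left out ...]
 360), (0.61, 342, 244), (0.55, 255, 283), (0.15, 152, 341)]
side level_seat [(0.79, 279, 345), (0.77, 270, 295), (0.75, 366, 257)]
side vial [(0.84, 247, 283), (0.77, 285, 366), (0.58, 339, 240)]
side bubble_mid [(0.47, 339, 238), (0.37, 288, 368), (0.28, 257, 284), (0.18, 186, 312)]
side knob [(0.56, 184, 312)]
side knob_top [(0.47, 181, 313)]
side presser [(0.56, 184, 316), (0.55, 187, 313)]
side plate [(0.69, 191, 262)]
side phone_mid [(0.71, 153, 341)]
side bottle [(0.7, 151, 342), (0.68, 236, 233)]
side tray [(0.72, 139, 296), (0.33, 182, 314), (0.3, 185, 311)]
side driver [(0.66, 270, 296), (0.5, 119, 329)]
side tweezers [(0.49, 276, 234)]
side jar [(0.73, 140, 301), (0.72, 122, 344)]
```

View pics/scene0.png

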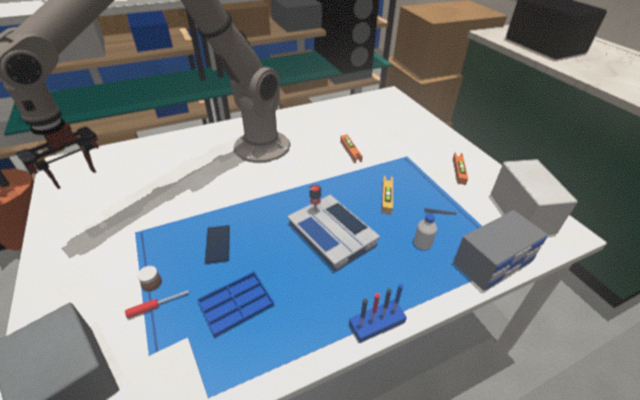

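View pics/side0.png

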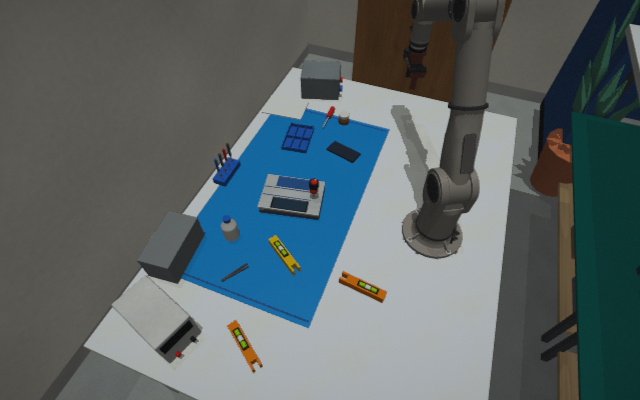

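View pics/wrist0.png

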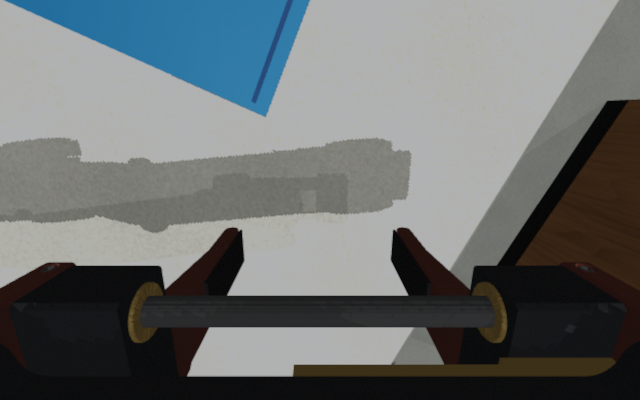

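Candidates for the level are yellow at scene (388,193) / side (284,255), orange at scene (350,148) / side (362,286), and orange at scene (459,166) / side (243,343). I choose the yellow one and will check it in a close crop.

```bash
python3 - <<'E'
from h import *
np.set_printoptions(precision=4,suppress=True)
S=cv2.cvtColor(cv2.imread('pics/scene0.png'),4);D=cv2.cvtColor(cv2.imread('pics/side0.png'),4)
a=cv2.resize(S[165:275,270:420],None,fx=5.2,fy=5.2,interpolation=2)[:572]
save('cropA',a[:,:780]); save('cropB',cv2.resize(D[160:290,240:340],None,fx=4.5,fy=4.5,interpolation=2))
def g(a):return [a[0]/400,a[1]/640]
print('lvl',tri('scene',g((193,388)),'side',g((255,283))),ray('scene',g((193,388)),.016),ray('side',g((255,283)),.016))
print('seat',ray('scene',g((183,390)),.0),ray('side',g((270,295)),.0))
print('vial',ray('scene',g((193,390)),.036),ray('side',g((247,283)),.036))
print('knobtop',tri('scene',g((187,313)),'side',g((181,313))))
for z in(.11,.125,.14):print(ray('scene',g((187,313)),z),ray('side',g((181,313)),z))
print('plate',ray('scene',g((247,351)),.03),ray('side',g((191,262)),.03))
print(env.sense()['time_s'])
E
```

```text
lvl [0.4977 0.3161 0.0185] [0.4954 0.318  0.016 ] [0.4984 0.3148 0.016 ]
seat [0.4346 0.3682 0.    ] [0.4356 0.3483 0.    ]
vial [0.5167 0.3096 0.036 ] [0.5065 0.2936 0.036 ]
knobtop [0.4881 0.0273 0.1365]
[0.4566 0.0383 0.11  ] [0.4983 0.0091 0.11  ]
[0.4727 0.0312 0.125 ] [0.4934 0.021  0.125 ]
[0.4889 0.024  0.14  ] [0.4885 0.0329 0.14  ]
plate [0.6752 0.0683 0.03  ] [0.7037 0.075  0.03  ]
1.55
```

View pics/cropA.png

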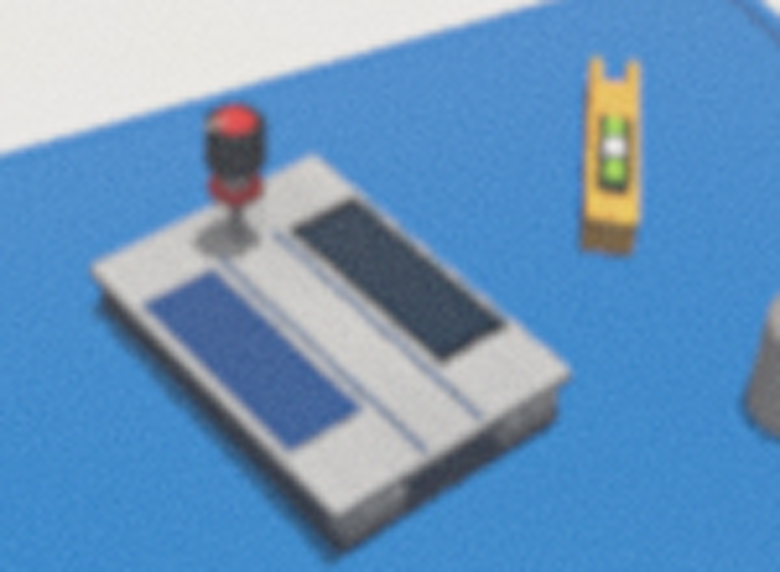

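View pics/cropB.png

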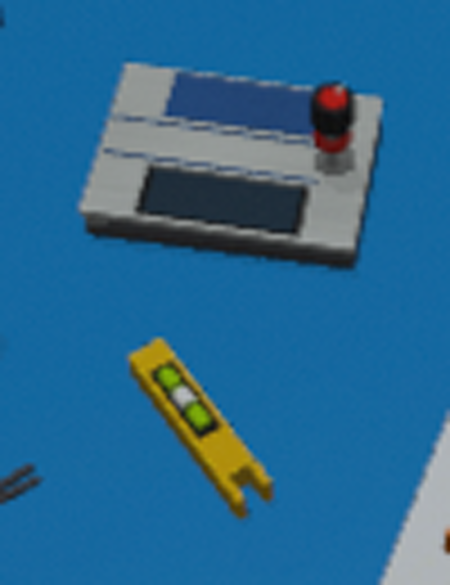

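The crop shows that the bar at scene (388,193) is yellow, with its fork at the far (upper) end. The orange ones stay untouched. Next is a move to above it.

```bash
cat >> h.py <<'E'
def pose():
    from scipy.spatial.transform import Rotation as R
    s=env.sense();M=R.from_quat(s['ee_rot']).as_matrix()
    return np.array(s['tool_pos']),M,np.degrees(np.arctan2(M[1,0],M[0,0])),s
def rel(p,yaw):
    t,M,y,s=pose();d=M.T@(np.array(p)-t)*1000
    turn=-((yaw-y+180)%360-180)
    return np.round(d,1),round(turn,1)
E
python3 - <<'E'
from h import *
print(pose()[:3])
for p,y in(((.55,-.15,.25),90),((.50,.31,.22),145)):print(rel(p,y))
E
```

```text
(array([ 0.27141321, -0.61805482,  0.2059566 ]), array([[ 9.15628545e-01,  4.02025331e-01,  2.67701413e-05],
       [ 4.02025332e-01, -9.15628545e-01, -2.74542008e-05],
       [ 1.34742213e-05,  3.59001248e-05, -9.99999999e-01]]), np.float64(23.704852962435968))
(array([ 443.3, -316.6,  -44. ]), np.float64(-66.3))
(array([ 582.4, -757.9,  -14.1]), np.float64(-121.3))
```

Call:
{"api": "move_arm", "payload": {"motion": [[40, -30, -20, -6, 87], [80, -60, -44, -12, 87], [120, -90, -44, -18, 87], [160, -118, -44, -24, 87], [200, -145, -44, -30, 87], [240, -172, -44, -36, 87], [280, -200, -44, -42, 87], [320, -228, -44, -48, 87], [360, -256, -44, -54, 87], [400, -285, -44, -60, 87], [440, -315, -44, -66, 87], [455, -360, -44, -72, 87], [470, -405, -44, -78, 87], [485, -450, -44, -84, 87], [500, -495, -40, -90, 87], [514, -540, -34, -96, 87], [528, -588, -28, -102, 87], [545, -635, -22, -109, 87], [562, -682, -18, -115, 87], [575, -725, -14, -121, 87]]}}

```text
time_s: 3.55
tool_pos: [0.5062, 0.2791, 0.22]
ee_rot: [0.301, 0.954, 0.0, 0.0]
ft_force: [-0.2, -0.6, -0.4]
finger_gap: 0.0872
```

Call:
{"api": "move_arm", "payload": {"motion": [[1, 38, 0, 0, 87], [1, 38, 0, 0, 87], [1, 38, 0, 0, 87]]}}

```text
time_s: 3.85
tool_pos: [0.5271, 0.311, 0.2196]
ee_rot: [0.301, 0.954, 0.0, -0.0]
ft_force: [-0.3, -0.6, 0.0]
finger_gap: 0.0869
```

```bash
python3 - <<'E'
from h import *
np.set_printoptions(precision=4,suppress=True)
im=env.grab_frame('wrist');save('w1',im)
for l,z in(('level_mid',.016),('level_seat',0),('vial',.036),('bubble_mid',.036),('knob_top',.135)):
    for d in env.mark_of('wrist',l)[:2]:print(l,round(d['conf'],2),np.array(d['centre'])*[400,640],ray('wrist',d['centre'],z))
r=env.silhouettes('wrist','level_mid')
for d in r[:2]:
    m=d['region'].astype('uint8');print(d['conf'],m.sum(),cv2.minAreaRect(cv2.findNonZero(m)))
print(pose()[:3],env.sense()['joints'])
E
```

```text
level_mid 0.77 [151.68  305.024] [0.4966 0.3128 0.016 ]
level_mid 0.4 [171.6   305.216] [0.5177 0.2979 0.016 ]
level_seat 0.75 [ 98.08  299.584] [0.4391 0.3449 0.    ]
level_seat 0.37 [152.    303.808] [0.4975 0.3093 0.    ]
vial 0.92 [169.6  305.92] [0.5138 0.3028 0.036 ]
vial 0.56 [183.8   442.496] [0.6265 0.4318 0.036 ]
bubble_mid 0.56 [172.6   304.384] [0.5158 0.2993 0.036 ]
0.82 2047 ((547.5, 22.0), (44.0, 53.0), 90.0)
0.66 3520 ((304.1982421875, 152.465087890625), (138.2772674560547, 28.714130401611328), 87.1375961303711)
(array([0.5274, 0.3097, 0.2203]), array([[-0.8178,  0.5755,  0.0012],
       [ 0.5755,  0.8178, -0.0001],
       [-0.001 ,  0.0006, -1.    ]]), np.float64(144.86846342284207)) [-0.0838  0.4579 -0.7431  1.6601  0.3342  1.154   0.0452]
```

View pics/w1.png

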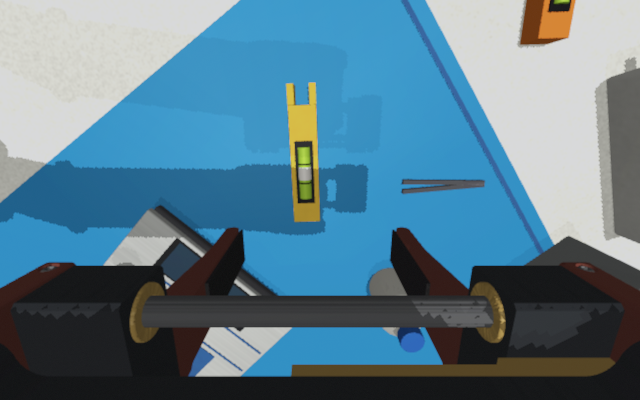

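```bash
python3 - <<'E'
from h import *
np.set_printoptions(precision=4,suppress=True)
im=cv2.cvtColor(cv2.imread('pics/w1.png'),4)
save('w1c',cv2.resize(im[70:240,250:350],None,fx=3.4,fy=3.4,interpolation=2))
hsv=cv2.cvtColor(im,cv2.COLOR_RGB2HSV)
m=((hsv[...,0]>20)&(hsv[...,0]<30)&(hsv[...,1]>120)&(hsv[...,2]>80)).astype('uint8');m[:,:250]=0;m[:,350:]=0;m[240:]=0
mb=cv2.morphologyEx(m,cv2.MORPH_CLOSE,np.ones((25,5)))
for r in range(84,224,6):
    c=np.where(mb[r])[0]; 
    if len(c): print(r,c.min(),c.max(),im[r,c.min()+1],im[r,c.max()-1])
E
```

```text
84 287 314 [215 189  71] [215 190  72]
90 287 314 [215 190  72] [215 191  72]
96 287 314 [215 191  72] [215 192  72]
102 288 315 [215 191  72] [215 191  72]
108 288 315 [215 191  72] [214 188  70]
114 288 315 [215 191  72] [215 187  70]
120 289 315 [215 188  71] [215 189  71]
126 289 316 [215 188  70] [215 190  72]
132 290 316 [215 186  70] [215 191  72]
138 290 316 [215 189  71] [215 186  70]
144 290 316 [215 187  70] [215 187  70]
150 291 316 [215 185  69] [215 186  70]
156 291 316 [215 197  74] [215 192  72]
162 291 317 [215 197  74] [215 197  74]
168 292 317 [169 140  47] [205 184  68]
174 292 317 [167 138  47] [167 137  47]
180 292 317 [168 139  47] [165 136  47]
186 293 318 [167 137  47] [168 139  48]
192 293 318 [168 138  47] [166 137  47]
198 293 318 [168 138  48] [165 136  46]
204 294 318 [168 138  48] [166 137  47]
210 294 319 [168 138  47] [167 137  47]
216 295 319 [166 136  47] [168 138  46]
```

View pics/w1c.png

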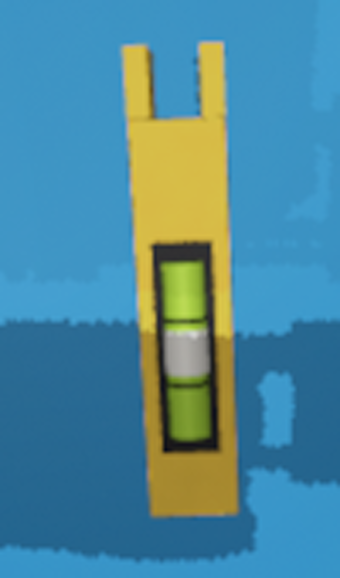

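```bash
python3 - <<'E'
from h import *
np.set_printoptions(precision=4,suppress=True)
g=lambda r,c:(r/400,c/640)
a=ray('wrist',g(83,300.9),.032);b=ray('wrist',g(221.5,307.6),.032)
d=(a-b)[:2];print(a,b,np.linalg.norm(d),np.degrees(np.arctan2(d[1],d[0])))
mid=(a+b)/2;u=d/np.linalg.norm(d);yaw=np.degrees(np.arctan2(d[1],d[0]))
gp=mid[:2]-u*.032
print(mid,gp)
print(rel([*gp,.06],yaw),rel([*gp,.024],yaw))
E
```

```text
[0.4289 0.3574 0.032 ] [0.5715 0.2646 0.032 ] 0.1701519194638161 146.96794199027389
[0.5002 0.311  0.032 ] [0.527  0.2935]
(array([ -8.8, -13.6, 160.3]), np.float64(-2.1)) (array([ -8.8, -13.6, 196.3]), np.float64(-2.1))
```

Call:
{"api": "move_arm", "payload": {"motion": [[-4, -7, 40, -2, 87], [-9, -14, 80, -2, 87], [-9, -14, 120, -2, 87], [-9, -14, 155, -2, 87], [-9, -14, 180, -2, 87], [-9, -14, 193, -2, 87], [-9, -14, 193, -2, 87], [-9, -14, 193, -2, 25], [-9, -14, 193, -2, 25], [-9, -14, 193, -2, 25], [-9, -14, 193, -2, 25], [-9, -14, 193, -2, 25], [-9, -14, 193, -2, 25], [-9, -14, 193, -2, 25]]}}

```text
time_s: 5.6
tool_pos: [0.527, 0.2931, 0.0274]
ee_rot: [0.285, 0.958, 0.0, 0.001]
ft_force: [0.4, -0.1, 0.4]
finger_gap: 0.0345
```

```bash
python3 - <<'E'
from h import *
im=env.grab_frame('wrist');save('w2',im);save('s2',env.grab_frame('side'));print(pose())
E
```

```text
(array([0.52695209, 0.2930328 , 0.02731696]), array([[-8.37404946e-01,  5.46581634e-01,  1.21424206e-03],
       [ 5.46581892e-01,  8.37405646e-01, -1.37299609e-04],
       [-1.09185860e-03,  5.48707348e-04, -9.99999253e-01]]), np.float64(146.8671467085151), {'time_s': 5.7, 'joints': array([-0.14400786,  0.66377731, -0.63422178,  1.83210767,  0.52485786,
        0.81853807, -0.05303779]), 'qvel': array([-6.07261240e-05,  1.08252104e-03, -7.41532858e-04,  1.89987635e-03,
        6.85327548e-04,  1.22689699e-03, -7.80345477e-04]), 'effort': array([ 1.10474156e-02, -5.67534578e+01, -9.42884445e+00, -1.92752159e+01,
       -4.16264206e-02,  1.04719237e-02, -2.80515096e-04]), 'tool_pos': array([0.52695209, 0.2930328 , 0.02731696]), 'ee_rot': array([2.85126578e-01, 9.58489677e-01, 1.07306252e-04, 6.01493346e-04]), 'ft_force': array([-0.4428498 , -1.13401237, -0.115861  ]), 'moment': array([-0.05039894, -0.15111789, -0.00071665]), 'finger_gap': 0.027315164232306854})
```

View pics/w2.png

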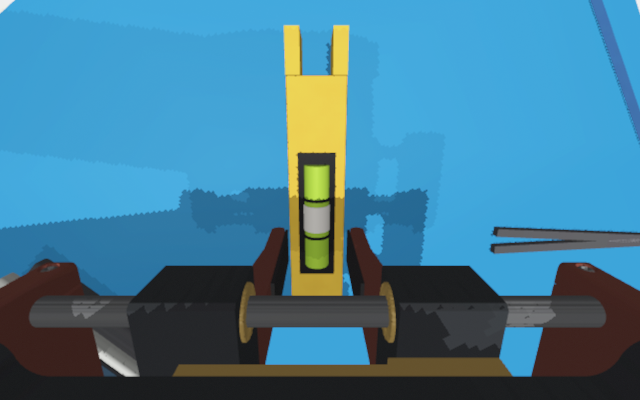

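Call:
{"api": "move_arm", "payload": {"motion": [[0, 0, 0, 0, 15], [0, 0, 0, 0, 15], [0, 0, 0, 0, 15], [0, 0, -10, 0, 15], [0, 0, -25, 0, 15], [0, 0, -40, 0, 15]]}}

```text
time_s: 6.3
tool_pos: [0.527, 0.2934, 0.069]
ee_rot: [0.285, 0.959, 0.0, 0.001]
ft_force: [0.9, 0.6, 0.1]
finger_gap: 0.0154
```

```bash
python3 - <<'E'
from h import *
im=env.grab_frame('wrist');save('w3',im);save('s3',cv2.resize(env.grab_frame('side')[200:320,200:360],None,fx=4,fy=4));s=env.sense();print(s['finger_gap'],s['ft_force'],s['tool_pos'])
E
```

```text
0.014907248846235276 [0.03768811 0.17039445 0.17572192] [0.52851697 0.29443197 0.07059142]
```

View pics/w3.png

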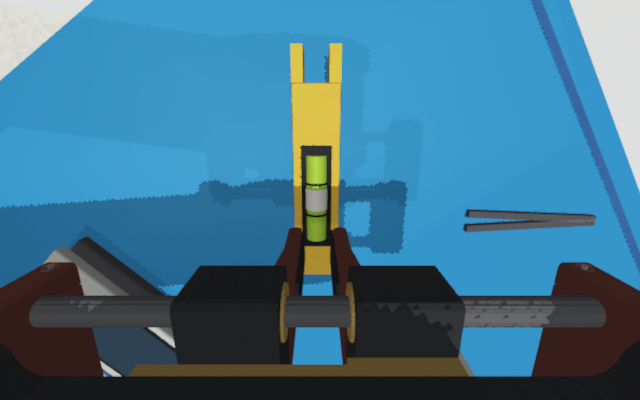

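View pics/s3.png

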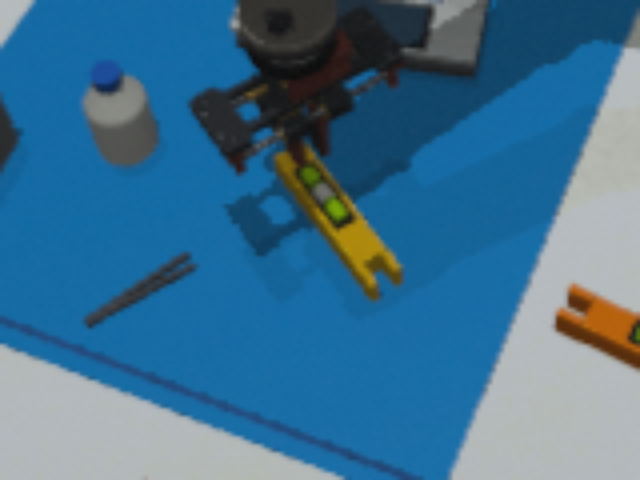

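```bash
python3 - <<'E'
from h import *
np.set_printoptions(precision=4,suppress=True)
t,M,y,s=pose();P=env.camera_params('wrist')
print('tcp px',px('wrist',t),'tips',px('wrist',t+M[:,2]*.022), 'grip', t,y)
T=np.array(P['T']);print('cam in tool',M.T@(T[:3,3]-t),M.T@T[:3,:3])
g=lambda r,c:(r/400,c/640)
a=ray('wrist',g(43,316),.032);b=ray('wrist',g(274.5,317.5),.032)
print(a,b,np.linalg.norm(a-b),np.degrees(np.arctan2(*(a-b)[1::-1])))
print(pose()[2],P['intrinsics'])
E
```

```text
tcp px [315.4941 233.9488] tips [315.6877 221.9539] grip [0.5285 0.2944 0.0706] 146.8585338814676
cam in tool [ 0.0755  0.0012 -0.1791] [[ 0.0001 -0.9613 -0.2755]
 [ 1.      0.0004 -0.0012]
 [ 0.0012 -0.2755  0.9613]]
[0.4288 0.3601 0.032 ] [0.5731 0.2671 0.032 ] 0.17169266103728964 147.21502060354922
146.8585338814676 [[298.4202   0.     317.077 ]
 [  0.     298.4202 198.0241]
 [  0.       0.       1.    ]]
```

```bash
python3 - <<'E'
from h import *
t,M,y,s=pose()
for c in('side','scene'):
    im=env.grab_frame(c);out=im.copy()
    u,v=px(c,t);print(c,'tcp',u,v,'tips',px(c,t+M[:,2]*.022))
    x0,y0=int(u)-45,int(v)-45
    big=cv2.resize(im[y0:y0+75,x0:x0+100],None,fx=7,fy=7,interpolation=2)
    for k,col in((0,(0,255,0)),(.022,(255,0,255)),(-.061+.003,(255,255,0))):
        a=px(c,t+M[:,2]*k)-[x0,y0];cv2.circle(big,tuple(int(q*7) for q in a),4,col,-1)
    save('z_'+c,big)
print(s['time_s'],s['finger_gap'],t)
E
```

```text
side tcp 276.7753833348042 240.4814829600854 tips [277.24385189 243.59568214]
scene tcp 389.48558350786044 188.6997144912114 tips [388.67268282 193.51340897]
6.4 0.014907248846235276 [0.52851697 0.29443197 0.07059142]
```

View pics/z_side.png

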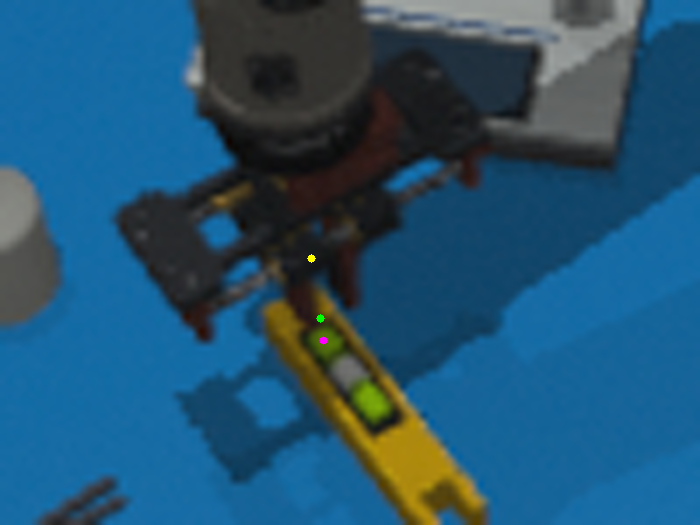

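View pics/z_scene.png

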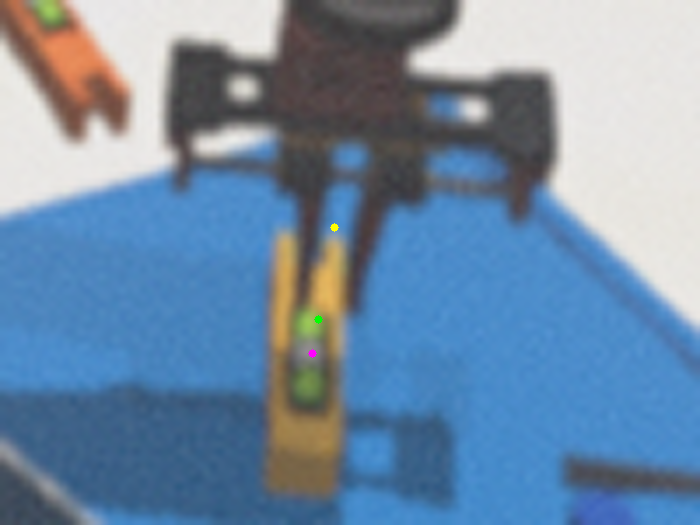

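Correction: the fingers closed to 15 mm above the level and did not grip it. In both pictures the visible fingertips end about 8 mm behind the reported TCP, not 22 mm ahead of it. The level has not moved. I'll reopen and go lower in steps, watching the force.

Call:
{"api": "move_arm", "payload": {"motion": [[0, 1, 0, 0, 70], [0, 1, 0, 0, 70], [0, 1, 0, 0, 70], [0, 1, 0, 0, 70], [0, 1, 20, 0, 70], [0, 1, 40, 0, 70], [0, 1, 52, 0, 70], [0, 1, 58, 0, 70], [0, 1, 58, 0, 70]]}}

```text
time_s: 7.4
tool_pos: [0.5277, 0.2939, 0.0096]
ee_rot: [0.285, 0.958, 0.0, 0.001]
ft_force: [-1.3, -0.3, 1.0]
finger_gap: 0.0699
```

```bash
python3 - <<'E'
from h import *
t,M,y,s=pose()
c='scene';im=env.grab_frame(c);u,v=px(c,t);x0,y0=int(u)-45,int(v)-55
big=cv2.resize(im[y0:y0+80,x0:x0+100],None,fx=7,fy=7,interpolation=2)
for k,col in((0,(0,255,0)),(.022,(255,0,255))):
        a=px(c,t+M[:,2]*k)-[x0,y0];cv2.circle(big,tuple(int(q*7) for q in a),4,col,-1)
save('z2',big);save('w4',env.grab_frame('wrist'));print(t,s['ft_force'],s['finger_gap'],y)
E
```

```text
[0.52767476 0.29390215 0.00958051] [-1.30348638 -0.33908162  0.99168744] 0.06988361503223962 146.8649726950442
```

View pics/z2.png

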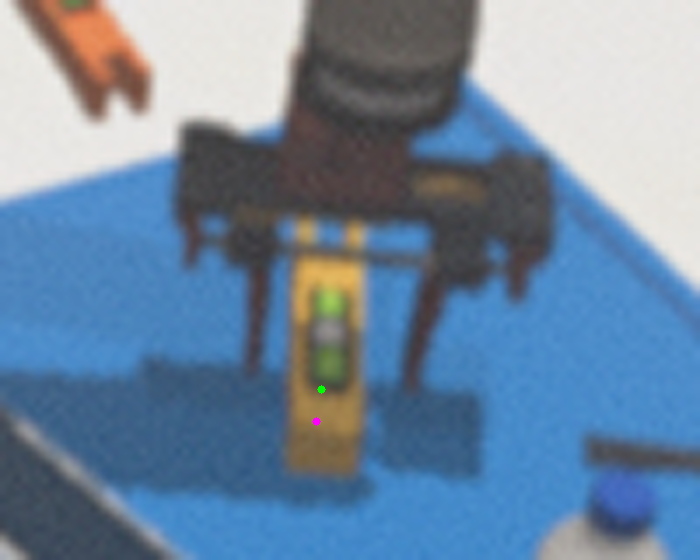

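View pics/w4.png

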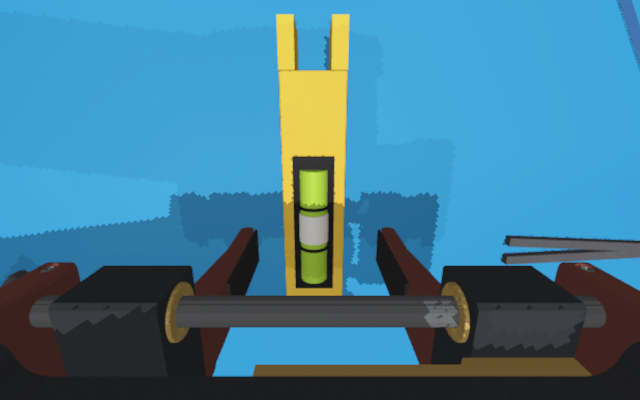

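Call:
{"api": "move_arm", "payload": {"motion": [[0, -2, 5, 0, 70], [0, -2, 9, 0, 70], [0, -2, 10, 0, 70]]}}

```text
time_s: 7.8
tool_pos: [0.5272, 0.2925, 0.0005]
ee_rot: [0.285, 0.958, 0.001, 0.001]
ft_force: [0.3, 0.5, -0.6]
finger_gap: 0.0699
```

Call:
{"api": "move_arm", "payload": {"motion": [[0, 0, 0, 0, 20], [0, 0, 0, 0, 20], [0, 0, 0, 0, 20], [0, 0, 0, 0, 20], [0, 0, 0, 0, 20], [0, 0, 0, 0, 20]]}}

```text
time_s: 8.4
tool_pos: [0.5273, 0.2926, 0.0006]
ee_rot: [0.285, 0.958, 0.001, 0.001]
ft_force: [0.3, 0.5, 1.4]
finger_gap: 0.0339
```

Gripped at 34 mm. Lift and look.

Call:
{"api": "move_arm", "payload": {"motion": [[0, 0, 0, 0, 15], [0, 0, -10, 0, 15], [0, 0, -30, 0, 15], [0, 0, -60, 0, 15], [0, 0, -90, 0, 15], [0, 0, -115, 0, 15], [0, 0, -125, 0, 15], [0, 0, -125, 0, 15]]}}

```text
time_s: 9.2
tool_pos: [0.5276, 0.2929, 0.1271]
ee_rot: [0.285, 0.958, 0.002, 0.002]
ft_force: [-0.0, -0.3, -2.8]
finger_gap: 0.0334
```

```bash
python3 - <<'E'
from h import *
t,M,y,s=pose()
save('w5',env.grab_frame('wrist'));save('s5',env.grab_frame('side')[100:350,150:450].repeat(2,0).repeat(2,1));print(t,s['ft_force'],s['finger_gap'],y)
E
```

```text
[0.5275846  0.29292743 0.12709314] [-0.04080631 -0.2566816  -2.78346864] 0.033373978052158075 146.84477842873352
```

View pics/w5.png

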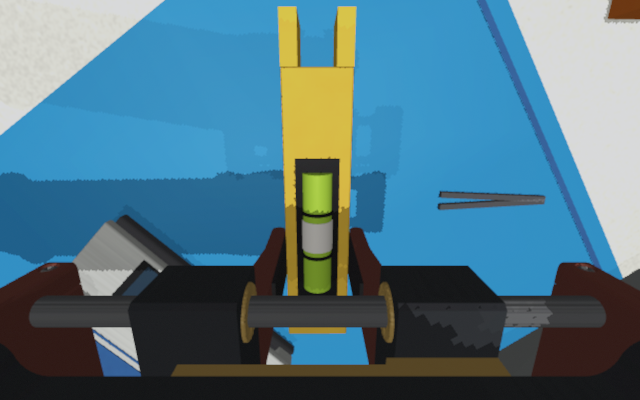

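View pics/s5.png

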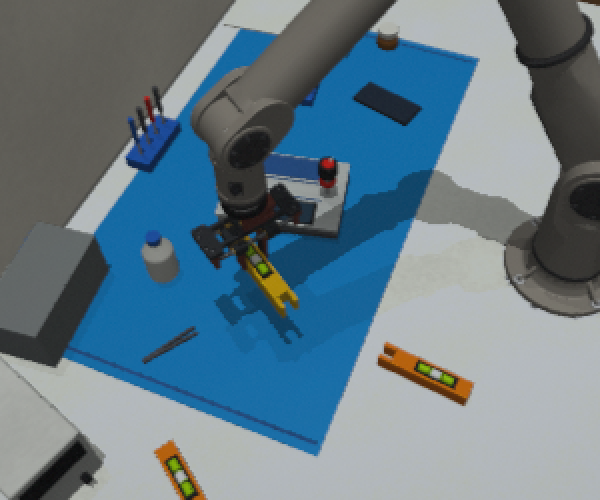

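```bash
python3 - <<'E'
from h import *
np.set_printoptions(precision=4,suppress=True)
t,M,y,s=pose();g=lambda r,c:(r/400,c/640)
for rc in((67,317.5),(8,317),(332,316.5)):print(M.T@(ray('wrist',g(*rc),t[2]+.0314)-t))
print(rel((.634,.06,.215),192.5))
E
```

```text
[ 0.0955  0.0013 -0.0316]
[ 0.1192  0.001  -0.0316]
[-0.0493  0.0007 -0.0313]
(array([-217. , -135.1,  -90.1]), np.float64(-45.7))
```

Call:
{"api": "move_arm", "payload": {"motion": [[0, 0, -40, -4, 15], [-15, -10, -80, -8, 15], [-45, -28, -90, -12, 15], [-75, -46, -90, -18, 15], [-105, -65, -90, -24, 15], [-135, -84, -90, -30, 15], [-165, -102, -90, -36, 15], [-192, -119, -90, -42, 15], [-217, -135, -90, -46, 15], [-217, -135, -90, -46, 15], [-217, -135, -90, -46, 15]]}}

```text
time_s: 10.4
tool_pos: [0.6334, 0.0594, 0.213]
ee_rot: [-0.111, 0.994, 0.0, -0.0]
ft_force: [-0.6, 0.5, -1.3]
finger_gap: 0.0334
```

```bash
python3 - <<'E'
from h import *
np.set_printoptions(precision=4,suppress=True)
t,M,y,s=pose()
save('w6',env.grab_frame('wrist'));print(t,s['ft_force'],s['finger_gap'],y)
for l,z in(('knob_top',.137),('knob',.121),('presser',.08)):
    for d in env.mark_of('wrist',l)[:2]:print(l,round(d['conf'],2),np.array(d['centre'])*[400,640],ray('wrist',d['centre'],z))
E
```

```text
[0.6334 0.0594 0.213 ] [-0.5567  0.4724 -1.2628] 0.0334418642240428 -167.279821596958
knob_top 0.58 [273.32 462.4 ] [0.6736 0.2149 0.137 ]
knob_top 0.55 [ 15.28  321.792] [0.4901 0.0332 0.137 ]
knob 0.97 [ 21.2   319.104] [0.4904 0.0314 0.121 ]
knob 0.37 [234.4  318.08] [0.6724 0.0726 0.121 ]
presser 0.47 [ 37.08 319.68] [0.493  0.0326 0.08  ]
```

View pics/w6.png

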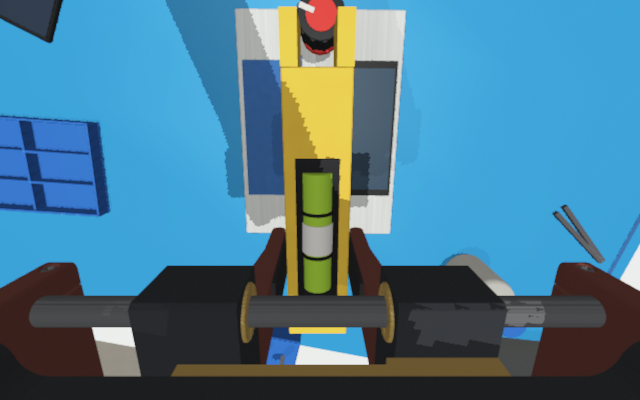

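```bash
python3 - <<'E'
from h import *
np.set_printoptions(precision=4,suppress=True)
g=lambda r,c:(r/400,c/640)
im=cv2.cvtColor(cv2.imread('pics/w6.png'),4)
save('w6c',cv2.resize(im[0:80,220:420],None,fx=4,fy=4,interpolation=2))
A=ray('wrist',g(12,236.5),.040);B=ray('wrist',g(10,405.5),.040)
C=ray('wrist',g(233.5,247),.045);D=ray('wrist',g(233.5,391),.045)
print(A,B,C,D,np.linalg.norm(A-B),np.linalg.norm(C-D),np.linalg.norm(A-C),np.linalg.norm(B-D))
k=(A+B)/2;h=(C+D)/2;d=(h-k)[:2];yaw=np.degrees(np.arctan2(d[1],d[0]));u=d/np.linalg.norm(d)
print('plate yaw',yaw,'from widths',[np.degrees(np.arctan2(*(p-q)[:2]*[1,-1]) ) for p,q in((A,B),(C,D))])
print('stem by plate',k[:2]+u*.035,h[:2]-u*.215, k,h)
print('top', ray('wrist',g(11,321.5),.135))
E
```

```text
[ 0.4809 -0.0593  0.04  ] [0.4396 0.1123 0.04  ] [ 0.723  -0.0076  0.045 ] [0.6821 0.169  0.045 ] 0.17659989341326846 0.18119541030147904 0.24762031764343262 0.24915793995634875
plate yaw 12.608861742964445 from widths [np.float64(13.540224609107076), np.float64(13.030236111263626)]
stem by plate [0.4944 0.0341] [0.4928 0.0338] [0.4602 0.0265 0.04  ] [0.7026 0.0807 0.045 ]
top [0.487  0.0323 0.135 ]
```

View pics/w6c.png

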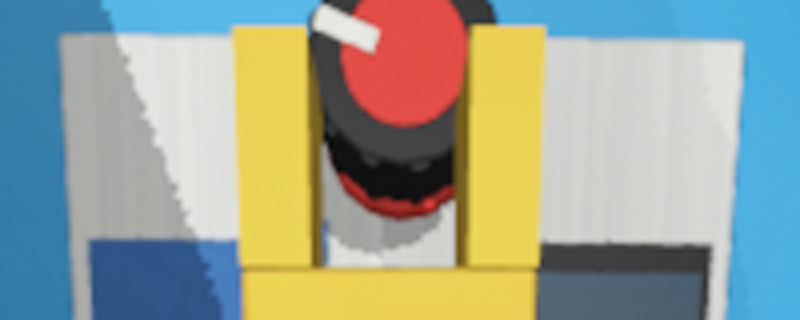

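```bash
python3 - <<'E'
from h import *
np.set_printoptions(precision=4,suppress=True)
t,M,y,s=pose()
for p in((.4944,.0341,t[2]),(.4928,.0338,t[2]),(.4904,.0314,t[2]),(.487,.0323,t[2]),(.490,.0332,t[2])):print(M.T@(np.array(p)-t))
E
```

```text
[ 0.1416  0.0041 -0.0002]
[ 0.1432  0.0042 -0.0002]
[ 0.1461  0.0024 -0.0002]
[ 0.1492  0.0041 -0.0002]
[ 0.1461  0.0043 -0.0002]
```

Call:
{"api": "move_arm", "payload": {"motion": [[-5, 3, 20, 0, 15], [-5, 3, 55, 0, 15], [-5, 3, 95, 0, 15], [-5, 3, 130, 0, 15], [-5, 3, 150, 0, 15], [-5, 3, 158, 0, 15], [-5, 3, 160, 0, 15], [-5, 3, 160, 0, 15]]}}

```text
time_s: 11.4
tool_pos: [0.6382, 0.0667, 0.0551]
ee_rot: [-0.113, 0.994, 0.0, 0.001]
ft_force: [-0.2, -0.2, -1.7]
finger_gap: 0.0335
```

```bash
python3 - <<'E'
from h import *
np.set_printoptions(precision=4,suppress=True)
t,M,y,s=pose()
save('w7',env.grab_frame('wrist'));print(t,s['ft_force'],s['finger_gap'],y)
for c in('scene','side'):
    im=env.grab_frame(c);u,v=px(c,(.55,.045,.06));u,v=int(u),int(v)
    save('z7'+c,cv2.resize(im[v-35:v+35,u-45:u+45],None,fx=8,fy=8,interpolation=2))
E
```

```text
[0.6382 0.0667 0.0551] [-0.2398 -0.1954 -1.6758] 0.03346348299151203 -166.9863767698252
```

View pics/w7.png

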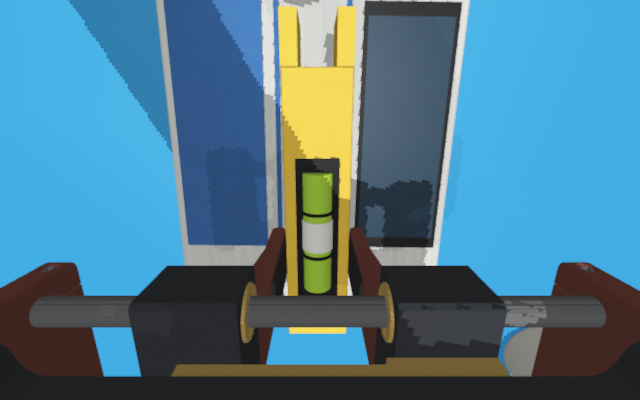

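View pics/z7side.png

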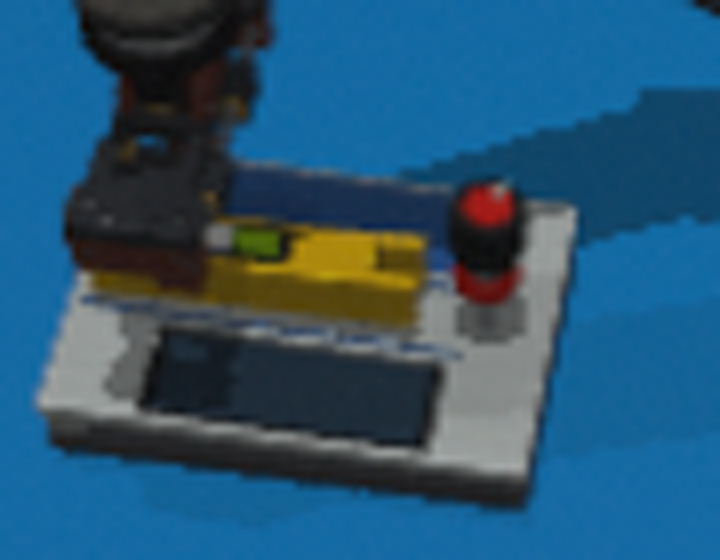

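View pics/z7scene.png

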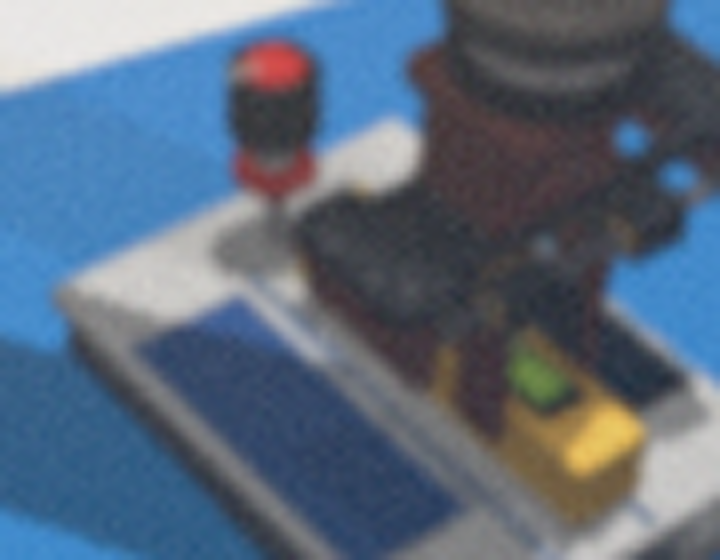

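```bash
python3 - <<'E'
from h import *
im=cv2.cvtColor(cv2.imread('pics/w7.png'),4)
save('w7c',cv2.resize(im[0:130,220:420],None,fx=4,fy=4,interpolation=2))
E
```

```text
(no output)
```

View pics/w7c.png

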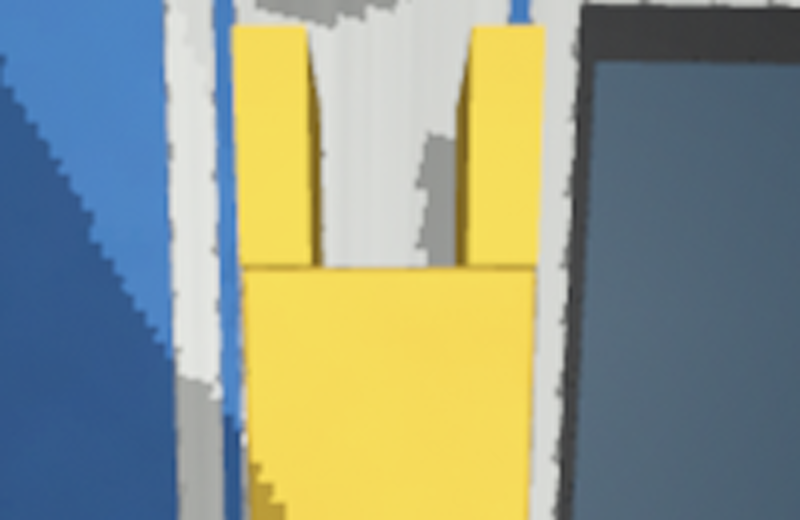

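Call:
{"api": "move_arm", "payload": {"motion": [[0, 0, 4, 0, 15], [0, 0, 7, 0, 15], [0, 0, 9, 0, 15], [0, 0, 9, 0, 15]]}}

```text
time_s: 11.95
tool_pos: [0.6385, 0.0661, 0.0466]
ee_rot: [-0.113, 0.994, -0.0, 0.002]
ft_force: [-0.4, -0.5, -1.8]
finger_gap: 0.0338
```

Call:
{"api": "move_arm", "payload": {"motion": [[0, -3, 0, 0, 15], [0, -3.5, 1, 0, 15], [0, -3.5, 2, 0, 15], [0, -3.5, 3, 0, 15], [0, -3.5, 3, 0, 15]]}}

```text
time_s: 12.45
tool_pos: [0.639, 0.062, 0.0442]
ee_rot: [-0.113, 0.994, -0.001, 0.001]
ft_force: [-3.5, -1.9, 4.4]
finger_gap: 0.0336
```

Call:
{"api": "move_arm", "payload": {"motion": [[0, 0, 0, 0, 50], [0, 0, 0, 0, 50], [0, 0, 0, 0, 50], [0, 0, 0, 0, 50]]}}

```text
time_s: 12.85
tool_pos: [0.6391, 0.0622, 0.0442]
ee_rot: [-0.113, 0.994, -0.001, 0.001]
ft_force: [0.0, 0.8, -0.3]
finger_gap: 0.0497
```

```bash
python3 - <<'E'
from h import *
np.set_printoptions(precision=4,suppress=True)
t,M,y,s=pose()
im=env.grab_frame('wrist');save('w8',im);save('w8c',cv2.resize(im[0:150,220:420],None,fx=4,fy=4,interpolation=2));print(t,s['ft_force'],s['finger_gap'],y)
E
```

```text
[0.6391 0.0622 0.0442] [ 0.0371  0.8349 -0.3357] 0.04967568072494228 -167.04963615725396
```

View pics/w8.png

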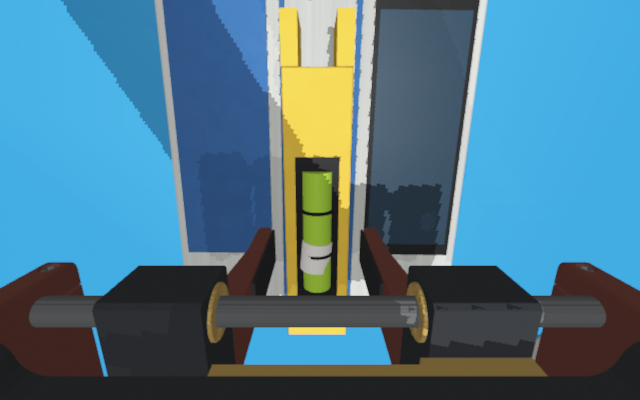

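View pics/w8c.png

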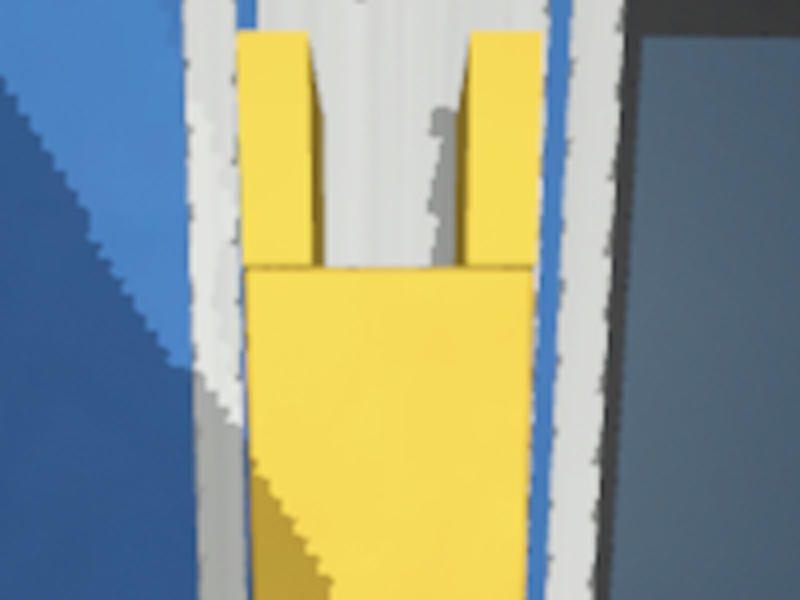

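Call:
{"api": "move_arm", "payload": {"motion": [[0, 0.5, -0.5, 1, 15], [0, 0.5, -0.5, 1, 15], [0, 0.5, -0.5, 1, 15], [0, 0.5, -0.5, 1, 15], [6, 0.5, -0.3, 1, 15], [14, 0.5, 0, 1, 15], [22, 0.5, 0.1, 1, 15], [28, 0.5, 0.2, 1, 15], [28, 0.5, 0.2, 1, 15]]}}

```text
time_s: 13.8
tool_pos: [0.6101, 0.0559, 0.0438]
ee_rot: [-0.104, 0.995, -0.001, 0.0]
ft_force: [-3.3, -1.1, 4.0]
finger_gap: 0.034
```

```bash
python3 - <<'E'
from h import *
np.set_printoptions(precision=4,suppress=True)
t,M,y,s=pose()
im=env.grab_frame('wrist');save('w9',im);print(t,s['ft_force'],s['finger_gap'],y)
c='side';im=env.grab_frame(c);u,v=px(c,(.55,.045,.06));u,v=int(u),int(v)
save('z9'+c,cv2.resize(im[v-35:v+35,u-45:u+45],None,fx=8,fy=8,interpolation=2))
E
```

```text
[0.6101 0.0559 0.0438] [-3.2792 -1.102   3.9531] 0.033995186744557246 -168.04783978039265
```

View pics/w9.png

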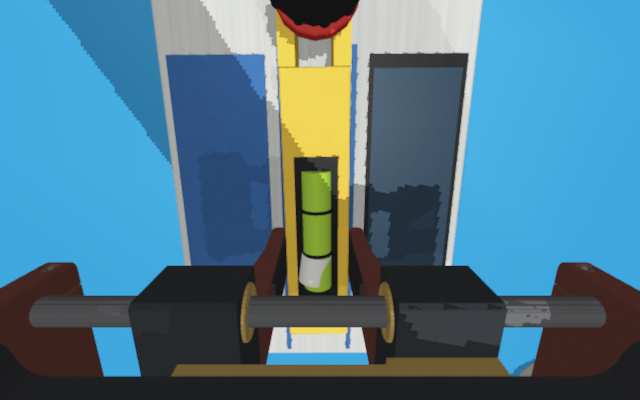

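View pics/z9side.png

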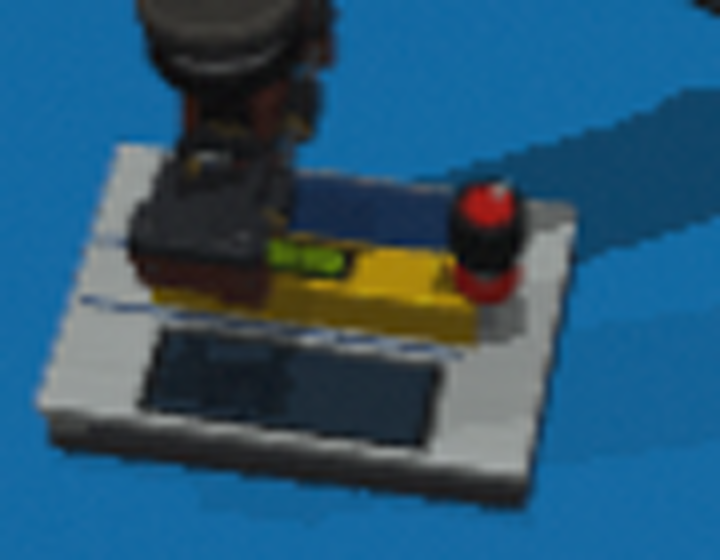

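Call:
{"api": "move_arm", "payload": {"motion": [[6, 0.5, 0.1, 0, 15], [12, 1, 0.2, 0, 15], [16, 1, 0.3, 0, 15], [19, 1, 0.4, 0, 15], [19, 1, 0.4, 0, 15]]}}

```text
time_s: 14.4
tool_pos: [0.5906, 0.0527, 0.0434]
ee_rot: [-0.104, 0.995, -0.001, -0.001]
ft_force: [-1.0, -0.6, 1.6]
finger_gap: 0.0341
```

```bash
python3 - <<'E'
from h import *
np.set_printoptions(precision=4,suppress=True)
t,M,y,s=pose()
im=env.grab_frame('wrist');save('w10',im);print(t,s['ft_force'],s['finger_gap'],y)
g=lambda r,c:(r/400,c/640)
print('dist', M.T@(np.array([.491,.0335,t[2]])-t))
c='side';im=env.grab_frame(c);u,v=px(c,(.55,.045,.06));u,v=int(u),int(v)
save('z10'+c,cv2.resize(im[v-35:v+35,u-45:u+45],None,fx=8,fy=8,interpolation=2))
E
```

```text
[0.5906 0.0527 0.0434] [-0.965  -0.6267  1.6477] 0.034127882140720656 -168.05170277320886
dist [0.1014 0.0018 0.0001]
```

View pics/w10.png

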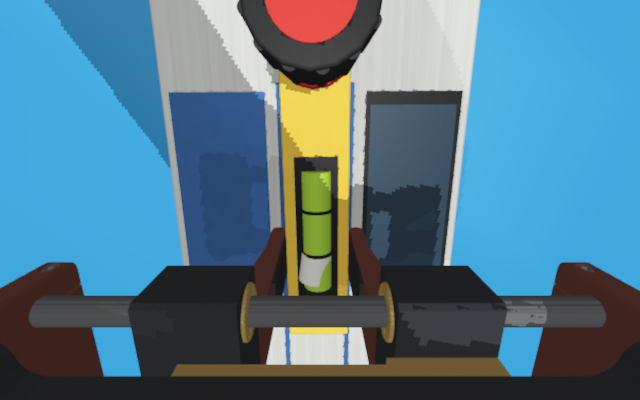

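View pics/z10side.png

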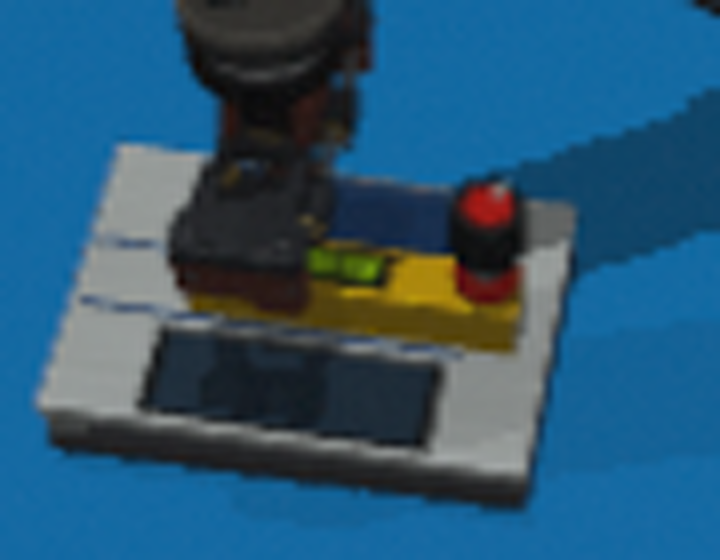

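Call:
{"api": "move_arm", "payload": {"motion": [[2, -0.5, 0, 0, 15], [3, -1, 0, 0, 15], [3, -1, 0, 0, 15]]}}

```text
time_s: 14.8
tool_pos: [0.5887, 0.0516, 0.0435]
ee_rot: [-0.104, 0.995, -0.001, 0.0]
ft_force: [3.2, 2.1, -1.7]
finger_gap: 0.0336
```

Call:
{"api": "move_arm", "payload": {"motion": [[1, 0, 0, 0, 15], [2, 0, 0, 0, 15], [2, 0, 0, 0, 15]]}}

```text
time_s: 15.1
tool_pos: [0.5886, 0.0517, 0.0442]
ee_rot: [-0.104, 0.995, -0.0, 0.002]
ft_force: [6.2, 1.9, -2.7]
finger_gap: 0.0339
```

The advance stalled with force rising, so the fork has bottomed on the stem. I'll back off a little, release and rise.

Call:
{"api": "move_arm", "payload": {"motion": [[-1, 0, 0, 0, 15], [-2, 0, 0, 0, 15], [-2, 0, 0, 0, 60], [-2, 0, 0, 0, 60], [-2, 0, 0, 0, 60], [-2, 0, 0, 0, 60], [-2, 0, -20, 0, 60], [-2, 0, -60, 0, 80], [0, 0, -105, 0, 80], [0, 0, -130, 0, 80], [0, 0, -130, 0, 80]]}}

```text
time_s: 16.2
tool_pos: [0.5903, 0.0527, 0.1783]
ee_rot: [-0.104, 0.995, -0.0, 0.005]
ft_force: [0.8, 0.5, -0.8]
finger_gap: 0.0799
```

```bash
python3 - <<'E'
from h import *
np.set_printoptions(precision=4,suppress=True)
t,M,y,s=pose()
im=env.grab_frame('wrist');save('w11',im);print(t,s['ft_force'],s['finger_gap'],y,s['time_s'])
for l,z in(('knob_top',.1355),('knob',.1195),('vial',.082),('level_mid',.058)):
    for d in env.mark_of('wrist',l)[:2]:print(l,round(d['conf'],2),np.array(d['centre'])*[400,640],ray('wrist',d['centre'],z))
E
```

```text
[0.5903 0.0527 0.1783] [ 0.753   0.5491 -0.7882] 0.07988971999792685 -168.0615505818404 16.2
knob_top 0.57 [174.6   318.208] [0.558  0.0467 0.1355]
knob 0.78 [ 72.68  311.488] [0.4879 0.0268 0.1195]
vial 0.78 [173.8   316.096] [0.5671 0.0467 0.082 ]
level_mid 0.77 [152.08  316.672] [0.5504 0.0437 0.058 ]
```

View pics/w11.png

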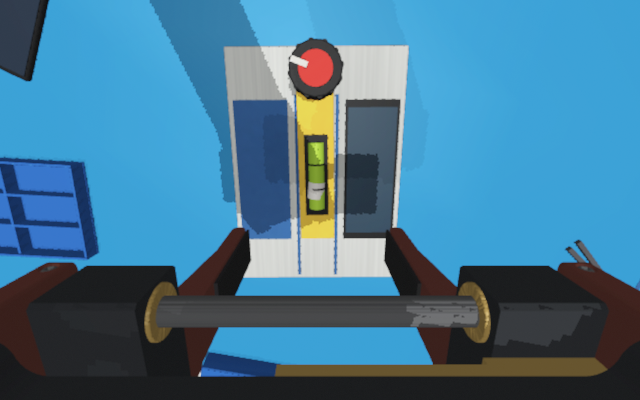

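```bash
python3 - <<'E'
from h import *
np.set_printoptions(precision=4,suppress=True)
im=cv2.cvtColor(cv2.imread('pics/w11.png'),4)
save('w11c',cv2.resize(im[30:245,270:365],None,fx=2.75,fy=2.75,interpolation=2))
g=lambda r,c:(r/400,c/640)
k=ray('wrist',g(67.5,315.3),.1355);print(k,env.sense()['joints'])
print('stage line', rel((*k[:2],.16),192), rel((*k[:2],.10),192))
for d in env.mark_of('side','knob_top')[:2]+env.mark_of('scene','knob_top')[:2]:print(d)
E
```

```text
[0.4857 0.0294 0.1355] [ 0.462   0.5152 -0.8815  1.7573  0.4465  1.0817  1.2078]
stage line (array([103.7,  -0.4,  12.4]), np.float64(-0.1)) (array([103.7,  -0.4,  72.4]), np.float64(-0.1))
{'centre': [0.452, 0.4966], 'conf': 0.51}
{'centre': [0.4688, 0.4873], 'conf': 0.6}
```

View pics/w11c.png

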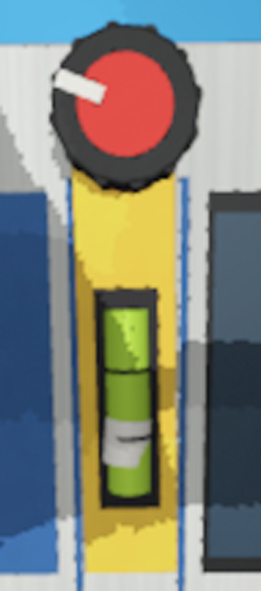

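Call:
{"api": "move_arm", "payload": {"motion": [[30, 0, 0, 0, 80], [70, -0.5, 0, 0, 80], [98, -0.5, 0, 0, 80], [104, -0.5, 0, 0, 80], [104, -0.5, 5, 0, 80], [104, -0.5, 10, 0, 80], [104, -0.5, 10, 0, 80]]}}

```text
time_s: 17.25
tool_pos: [0.4863, 0.0299, 0.1618]
ee_rot: [-0.104, 0.995, 0.0, 0.0]
ft_force: [-0.2, -0.4, 0.0]
finger_gap: 0.0799
```

```bash
python3 - <<'E'
from h import *
np.set_printoptions(precision=4,suppress=True)
t,M,y,s=pose()
im=env.grab_frame('wrist');save('w12',im);print(t,s['ft_force'],s['finger_gap'],y,s['time_s'])
print(px('wrist',(.4857,.0294,.1355)))
E
```

```text
[0.4863 0.0299 0.1618] [-0.2413 -0.4012  0.0235] 0.07988277269171734 -168.043350478994 17.25
[315.2668 217.7832]
```

View pics/w12.png

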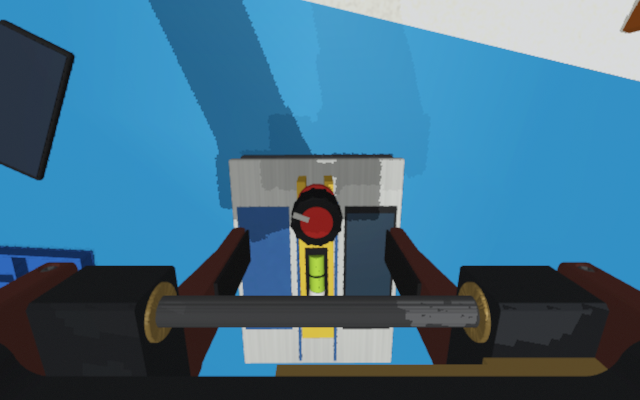

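Call:
{"api": "move_arm", "payload": {"motion": [[-1, 0, 20, 0, 80], [-1, 0, 40, 0, 80], [-1, 0, 55, 0, 80], [-1, 0, 62, 0, 80], [-1, 0, 62, 0, 80], [-1, 0, 62, 0, 50], [-1, 0, 62, 0, 50], [-1, 0, 62, 0, 50], [-1, 0, 62, 0, 50]]}}

```text
time_s: 18.2
tool_pos: [0.4877, 0.0303, 0.1006]
ee_rot: [-0.104, 0.995, 0.0, 0.001]
ft_force: [-0.6, 0.4, 0.8]
finger_gap: 0.0519
```

```bash
python3 - <<'E'
from h import *
np.set_printoptions(precision=4,suppress=True)
t,M,y,s=pose()
im=env.grab_frame('wrist');save('w13',im);print(t,s['ft_force'],s['finger_gap'],y,s['time_s'])
for c in('scene','side'):
    im=env.grab_frame(c);u,v=px(c,(.50,.035,.11));u,v=int(u),int(v)
    save('z13'+c,cv2.resize(im[v-35:v+35,u-45:u+45],None,fx=8,fy=8,interpolation=2))
E
```

```text
[0.4877 0.0303 0.1006] [-0.6233  0.4044  0.7594] 0.05193434728806853 -168.04159435742145 18.2
```

View pics/w13.png

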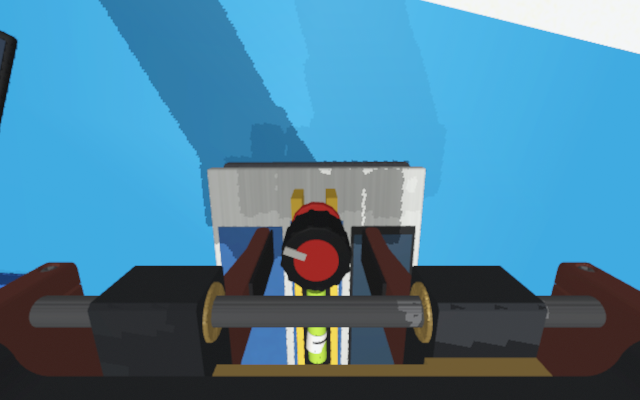

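View pics/z13scene.png

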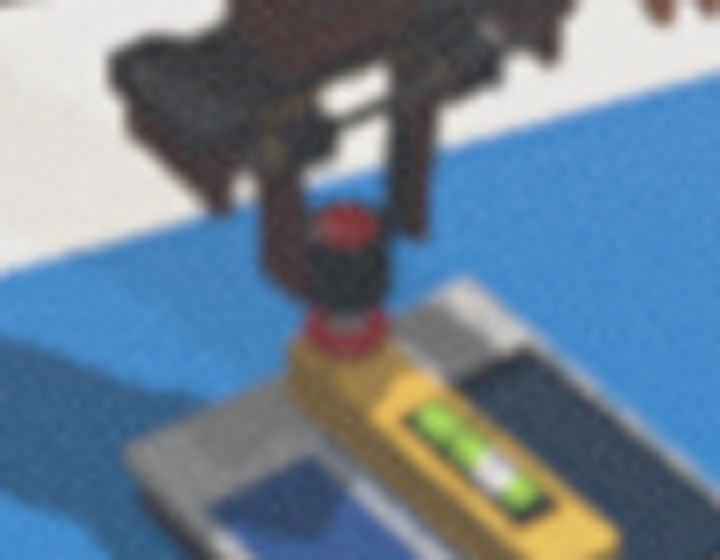

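View pics/z13side.png

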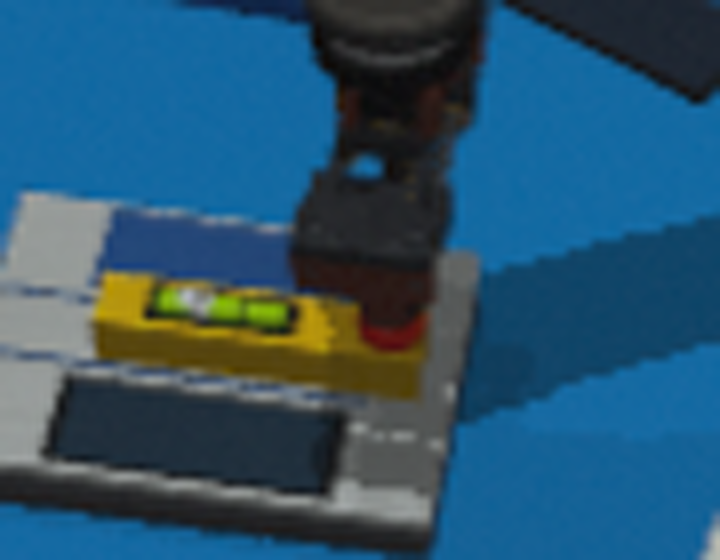

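Call:
{"api": "move_arm", "payload": {"motion": [[0, 0, 1, 0, 25], [0, 0, 1, 0, 25], [0, 0, 1, 0, 25], [0, 0, 1, 0, 25], [0, 0, 1, 0, 25], [0, 0, 1, 0, 25]]}}

```text
time_s: 18.95
tool_pos: [0.4876, 0.0296, 0.0992]
ee_rot: [-0.104, 0.995, -0.0, 0.001]
ft_force: [2.4, -3.9, -0.4]
finger_gap: 0.0376
```

Call:
{"api": "move_arm", "payload": {"motion": [[0, -0.7, 0, 0, 25], [0, -0.7, 3, 0, 25], [0, -0.7, 6, 0, 25], [0, -0.7, 9, 0, 25], [0, -0.7, 11, 0, 25], [0, -0.7, 13, 0, 25], [0, -0.7, 13, 0, 25]]}}

```text
time_s: 19.65
tool_pos: [0.488, 0.0296, 0.0863]
ee_rot: [-0.104, 0.995, 0.0, 0.001]
ft_force: [-2.1, 0.2, 6.6]
finger_gap: 0.0372
```

Call:
{"api": "move_arm", "payload": {"motion": [[0, 0, 0, 0, 25], [0, 0, 0, 5, 25], [0, 0, 0, 11, 25], [0, 0, 0, 17, 25], [0, 0, 0, 23, 25], [0, 0, 0, 29, 25], [0, 0, 0, 32, 25], [0, 0, 0, 32, 25]]}}

```text
time_s: 20.45
tool_pos: [0.4891, 0.0305, 0.0871]
ee_rot: [0.174, 0.985, 0.001, 0.002]
ft_force: [-1.2, -0.5, 8.6]
finger_gap: 0.0374
```

```bash
python3 - <<'E'
from h import *
np.set_printoptions(precision=4,suppress=True)
t,M,y,s=pose()
im=env.grab_frame('wrist');save('w14',im);print(t,s['ft_force'],s['finger_gap'],y,s['time_s'],s['moment'])
for c in('scene','side'):
    im=env.grab_frame(c);u,v=px(c,(.52,.04,.10));u,v=int(u),int(v)
    save('z14'+c,cv2.resize(im[v-35:v+35,u-45:u+45],None,fx=8,fy=8,interpolation=2))
E
```

```text
[0.4891 0.0305 0.0871] [-1.208  -0.4583  8.5808] 0.037369421477954065 159.90822009827343 20.45 [ 0.4028  0.0688 -0.009 ]
```

View pics/w14.png

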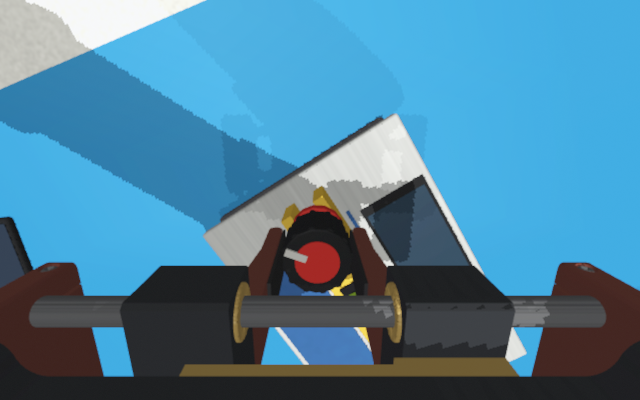

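View pics/z14scene.png

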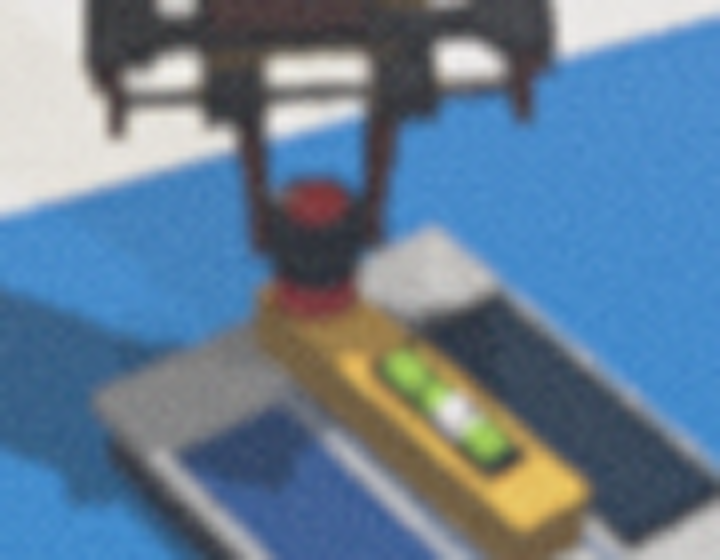

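View pics/z14side.png

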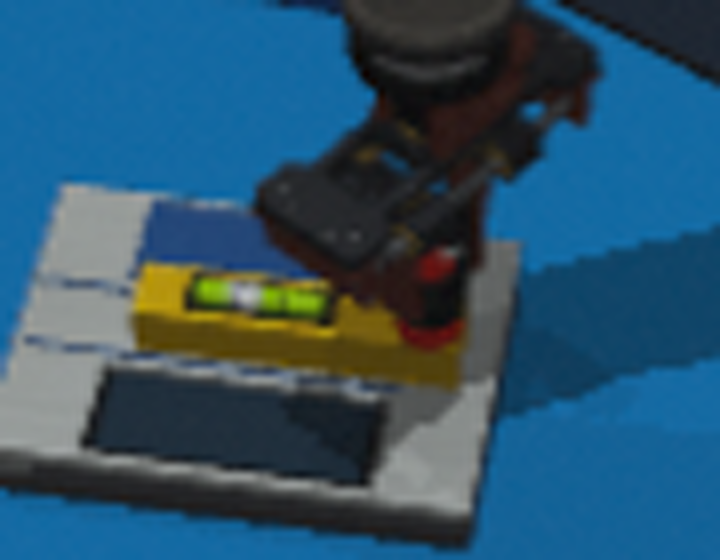

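Call:
{"api": "move_arm", "payload": {"motion": [[0, 0, 0, 5, 25], [0, 0, -0.5, 11, 25], [0, 0, -1, 17, 25], [0, 0, -1.5, 22, 25], [0, 0, -1.5, 22, 25], [0, 0, -1.5, 22, 25], [0, 0, -1.5, 22, 25], [0, 0, -1.5, 22, 25], [0, 0, -1.5, 22, 25], [0, 0, -1.5, 22, 25], [0, 0, -1.5, 22, 25], [0, 0, -1.5, 22, 25], [0, 0, -1.5, 22, 25], [0, 0, -1.5, 22, 25], [0, 0, -1.5, 22, 25], [0, 0, -1.5, 22, 25], [0, 0, -1.5, 22, 25], [0, 0, -1.5, 22, 25]]}}

```text
time_s: 22.4
tool_pos: [0.4901, 0.0311, 0.0892]
ee_rot: [0.359, 0.933, 0.002, 0.002]
ft_force: [-0.4, 0.2, 7.5]
finger_gap: 0.0376
```

```bash
cat > b.py <<'E'
from h import *
import sys
np.set_printoptions(precision=4,suppress=True)
n=sys.argv[1];t,M,y,s=pose();print(t,s['ft_force'],s['finger_gap'],y,s['time_s'])
for c in('scene','side'):
    ims=[env.grab_frame(c).astype(float) for _ in range(3)];im=np.mean(ims,0).astype('uint8')
    u,v=px(c,(.572,.05,.085));u,v=int(u),int(v)
    save(n+c,cv2.resize(im[v-22:v+22,u-30:u+30],None,fx=12,fy=12,interpolation=2))
    for l in('vial','bubble_mid','level_mid'):
        for d in env.mark_of(c,l)[:4]:
            p=ray(c,d['centre'],.084 if l!='level_mid' else .06)
            if np.hypot(*(p[:2]-[.57,.05]))<.08:print(c,l,round(d['conf'],2),p,np.array(d['centre'])*[400,640])
E
python3 b.py b1
```

```text
[0.4901 0.0311 0.0892] [-0.4266  0.1602  7.4967] 0.03757753172008332 137.96722944293106 22.4
scene vial 0.75 [0.5865 0.0486 0.084 ] [217.4   332.992]
scene bubble_mid 0.37 [0.5842 0.037  0.084 ] [218.   329.28]
scene level_mid 0.55 [0.5572 0.0551 0.06  ] [216.2   330.496]
side vial 0.72 [0.5619 0.05   0.084 ] [188.   294.72]
side level_mid 0.57 [0.552  0.0533 0.06  ] [193.    296.896]
```

View pics/b1scene.png

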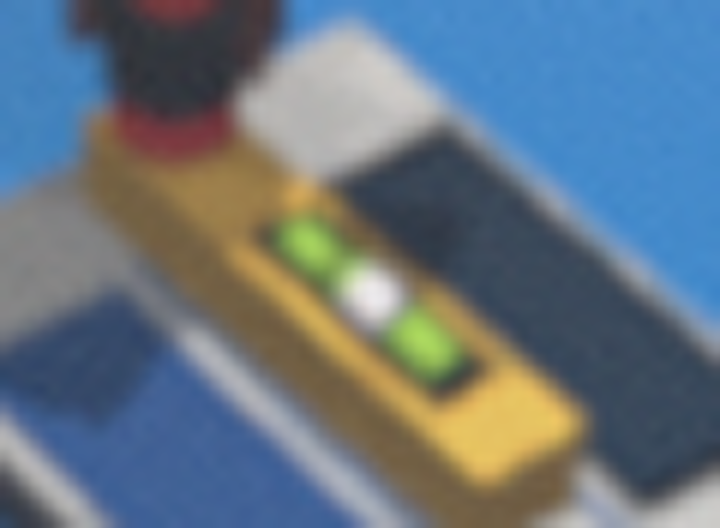

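View pics/b1side.png

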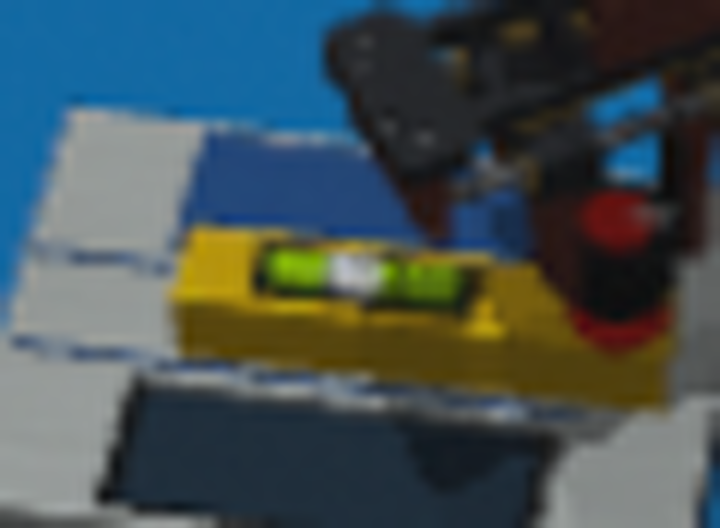

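```bash
cat > prof.py <<'E'
from h import *
from scipy.ndimage import map_coordinates
np.set_printoptions(precision=1,suppress=True,linewidth=200)
yaw=np.radians(12.4);u=np.array([np.cos(yaw),np.sin(yaw)]);w=np.array([-u[1],u[0]])
seat=np.array([.4915,.0325]);z=.0825
for c in('scene','side'):
    im=np.mean([env.grab_frame(c).astype(float) for _ in range(4)],0)
    xs=np.arange(-48,49,1.5);prof=[]
    best=None
    for off in np.arange(-8,9,1.):
        pts=np.array([px(c,[*(seat+u*(.087+x/1000)+w*off/1000),z]) for x in xs])
        q=np.array([map_coordinates(im[...,k],[pts[:,1],pts[:,0]],order=1) for k in range(3)])
        green=np.clip(q[1]-q[0],0,None).sum()
        if best is None or green>best[0]:best=(green,off,q)
    _,off,q=best
    gr=(q[1]-q[0])          # green vial
    wh=q[2]                 # blue channel high only for white bubble
    print(c,'lat off',off)
    print('x',xs[::1]);print('g-r',gr);print('B',wh)
    m=gr>0.4*gr.max();e=xs[m];print('green ext',e.min(),e.max(),'mid',(e.min()+e.max())/2)
    i=(xs>e.min()+3)&(xs<e.max()-3);b=np.clip(wh[i]-np.median(wh[i]),0,None);b[b<.35*b.max()]=0
    print('bubble x',(b*xs[i]).sum()/b.sum())
E
python3 prof.py
```

```text
scene lat off -5.0
x [-48.  -46.5 -45.  -43.5 -42.  -40.5 -39.  -37.5 -36.  -34.5 -33.  -31.5 -30.  -28.5 -27.  -25.5 -24.  -22.5 -21.  -19.5 -18.  -16.5 -15.  -13.5 -12.  -10.5  -9.   -7.5  -6.   -4.5  -3.   -1.5   0.
   1.5   3.    4.5   6.    7.5   9.   10.5  12.   13.5  15.   16.5  18.   19.5  21.   22.5  24.   25.5  27.   28.5  30.   31.5  33.   34.5  36.   37.5  39.   40.5  42.   43.5  45.   46.5  48. ]
g-r [-29.4 -30.4 -30.8 -29.8 -29.  -28.4 -26.2 -20.1 -11.1  -0.3  10.8  21.   29.9  37.5  40.2  41.8  41.5  41.6  40.8  39.5  37.9  36.1  33.6  31.3  29.8  27.6  23.4  18.4  13.    7.5   2.8  -0.9  -3.3
  -3.7  -4.   -4.   -3.   -0.6   3.    9.5  19.5  28.7  36.5  39.6  41.1  42.6  43.2  42.7  42.3  41.4  40.1  38.3  36.2  32.8  27.4  21.   12.    1.7  -9.2 -19.  -27.8 -34.7 -39.2 -40.7 -39.5]
B [ 74.3  74.1  74.6  75.   74.6  74.2  74.1  73.8  73.9  75.7  78.5  81.9  84.4  86.5  88.3  90.5  91.   91.7  90.2  87.8  85.5  83.6  82.6  85.6  91.8 103.5 124.3 148.5 175.  192.5 206.  219.2 228.5
 226.2 225.3 225.9 213.4 195.1 175.8 153.9 131.9 113.1  98.3  92.8  91.2  91.3  92.2  92.
[... 723 characters left out ...]
 31.   34.5  28.1  21.6  15.8  11.5   7.    5.1   4.9
   4.7   4.8   4.9   5.4   9.7  13.9  19.6  27.9  36.2  40.4  41.3  42.1  42.5  42.8  43.2  43.5  43.9  42.5  35.9  29.4  19.3   5.6  -8.4 -16.8 -22.9 -28.7 -30.2 -31.5 -32.6 -32.8 -32.9 -33. ]
B [ 14.3  14.4  14.6  15.1  16.5  17.9  18.6  17.9  17.1  16.5  16.   15.6  15.9  16.3  16.2  14.8  13.4  12.7  12.8  12.8  13.6  15.   16.7  15.8  14.4  17.7  58.   98.6 128.7 139.3 149.6 158.5 167.
 176.2 179.6 181.8 182.  155.7 129.7 102.5  72.6  42.6  25.7  19.9  14.7  12.8  11.8  10.9  10.6  10.4  11.3  15.6  19.9  22.3  22.7  23.   21.5  19.5  17.3  16.8  16.3  15.8  15.1  14.4  13.9]
green ext -33.0 31.5 mid -0.75
bubble x 1.7174577443141121
```

Measurements so far: side reads about +2.5 mm towards the plain end, scene about +1 mm (parallax-prone), and start offset minus turn gives about +2.7 mm. I'll turn 12° more and settle.

Call:
{"api": "move_arm", "payload": {"motion": [[0, 0, 0, 4, 25], [0, 0, -0.4, 8, 25], [0, 0, -0.8, 12, 25], [0, 0, -0.8, 12, 25], [0, 0, -0.8, 12, 25], [0, 0, -0.8, 12, 25], [0, 0, -0.8, 12, 25], [0, 0, -0.8, 12, 25], [0, 0, -0.8, 12, 25], [0, 0, -0.8, 12, 25], [0, 0, -0.8, 12, 25], [0, 0, -0.8, 12, 25], [0, 0, -0.8, 12, 25], [0, 0, -0.8, 12, 25], [0, 0, -0.8, 12, 25], [0, 0, -0.8, 12, 25], [0, 0, -0.8, 12, 25], [0, 0, -0.8, 12, 25], [0, 0, -0.8, 12, 25], [0, 0, -0.8, 12, 25]]}}

```text
time_s: 25.4
tool_pos: [0.4907, 0.0313, 0.0906]
ee_rot: [0.454, 0.891, 0.003, 0.002]
ft_force: [0.1, -0.4, 7.7]
finger_gap: 0.0377
```

```bash
python3 b.py b2; python3 prof.py | grep -v '^x'; python3 - <<'E'
from h import *
save('w16',env.grab_frame('wrist'))
E
```

```text
[0.4907 0.0313 0.0906] [ 0.0551 -0.3527  7.6853] 0.03768102226451463 125.95835323365134 25.4
scene vial 0.92 [0.5794 0.0508 0.084 ] [215.72  332.608]
scene bubble_mid 0.54 [0.5942 0.0381 0.084 ] [220.    331.008]
scene level_mid 0.76 [0.5527 0.0495 0.06  ] [215.8  328.32]
side vial 0.88 [0.5686 0.056  0.084 ] [188.6   292.608]
side level_mid 0.6 [0.5554 0.0508 0.06  ] [192.32  296.384]
scene lat off -4.0
   1.5   3.    4.5   6.    7.5   9.   10.5  12.   13.5  15.   16.5  18.   19.5  21.   22.5  24.   25.5  27.   28.5  30.   31.5  33.   34.5  36.   37.5  39.   40.5  42.   43.5  45.   46.5  48. ]
g-r [-27.9 -29.4 -30.7 -31.4 -32.3 -33.2 -33.3 -29.1 -21.  -10.7   1.1  11.   19.3  26.3  30.7  29.7  29.1  29.3  28.6  27.1  25.9  25.   20.6  16.1  11.7   8.2   5.5   2.8   0.3  -1.5  -3.   -4.1  -4.
  -2.7  -1.5  -0.    2.2   6.8  13.   21.2  28.9  35.1  38.6  42.3  43.6  43.3  43.   43.1  43.   42.5  42.   39.9  36.4  32.9  28.6  20.   10.6   0.5 -10.8 -21.1 -30.2 -36.9 -40.  -41.2 -40.5]
B [ 72.6  74.2  76.1  76.9  77.3  78.7  80.8  81.3  80.3  80.   80.4  79.3  78.1  77.5  77.9  76.6  75
[... 712 characters left out ...]
 18.5  18.1  13.3   8.4   4.7   3.    1.2   1.2   2.6
   4.    6.7   9.7  12.7  15.8  19.1  23.6  30.3  36.7  40.2  41.7  43.3  43.7  43.7  43.8  43.1  42.5  40.4  34.2  28.1  19.4   8.1  -3.3 -12.1 -20.  -27.6 -29.3 -30.7 -31.8 -32.2 -32.5 -32.7]
B [ 13.8  14.6  15.5  16.7  19.4  22.   23.4  22.5  21.5  19.9  18.   16.2  15.5  14.8  14.1  13.5  13.   12.9  13.4  13.7  14.4  15.6  16.8  24.   32.   41.9  66.6  91.3 109.  113.8 118.6 131.9 151.1
 170.7 167.9 159.6 148.6 119.9  91.3  65.1  44.5  25.2  16.1  14.5  13.1  12.4  11.8  11.4  11.4  11.5  12.7  16.9  21.   23.6  24.6  25.5  24.   21.5  19.   16.7  14.5  12.8  12.9  13.2  13.2]
green ext -34.5 31.5 mid -1.5
bubble x 1.1182190265186096
```

View pics/b2side.png

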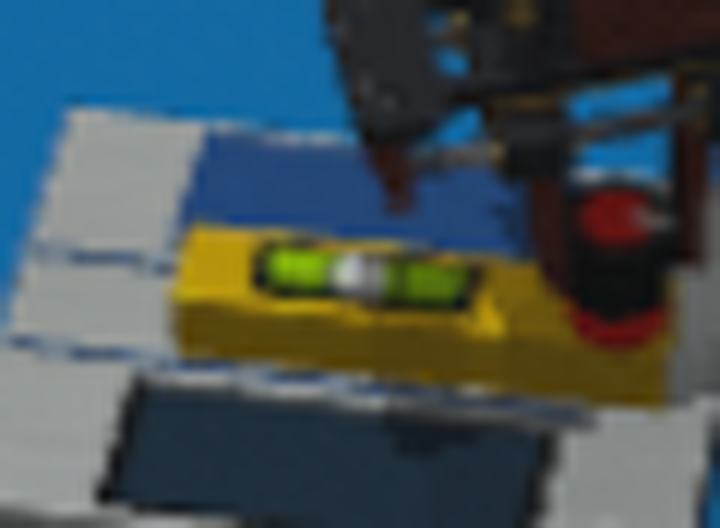

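View pics/b2scene.png

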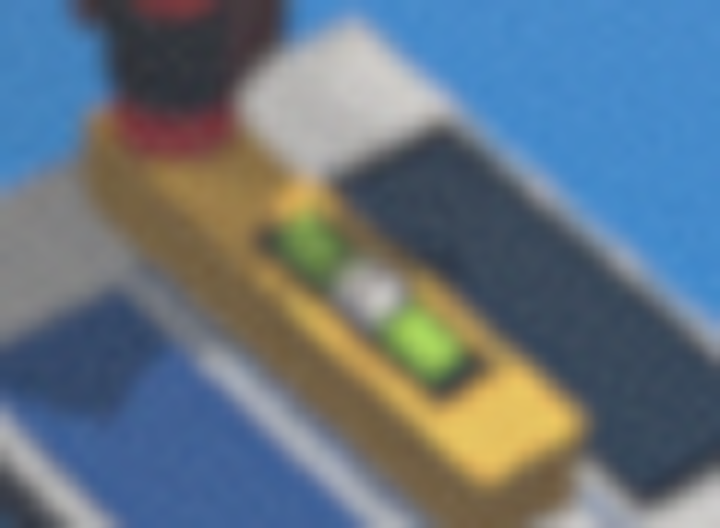

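View pics/w16.png

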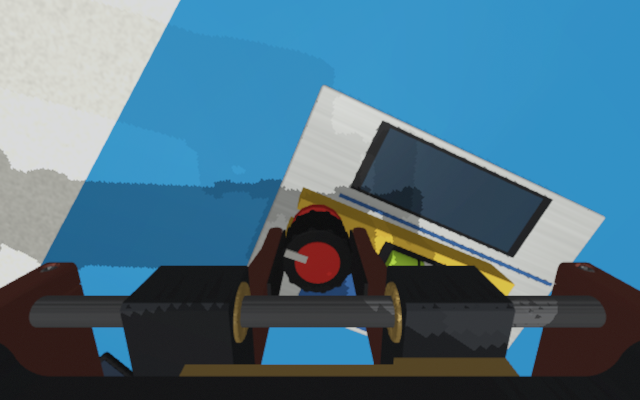

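```bash
python3 - <<'E'
from h import *
np.set_printoptions(precision=1,suppress=True)
im=cv2.cvtColor(cv2.imread('pics/w16.png'),4)
save('w16c',cv2.resize(im[230:275,370:450],None,fx=9,fy=9,interpolation=2))
yaw=np.radians(12.4);u=np.array([np.cos(yaw),np.sin(yaw)])
for x in(-34,-20,-12,-8,0,8):print(x,px('wrist',[*(np.array([.4915,.0325])+u*(.087+x/1000)),.0825]))
E
```

```text
-34 [387.7 257.4]
-20 [405.6 264.5]
-12 [415.6 268.6]
-8 [420.6 270.6]
0 [430.5 274.6]
8 [440.4 278.6]
```

View pics/w16c.png

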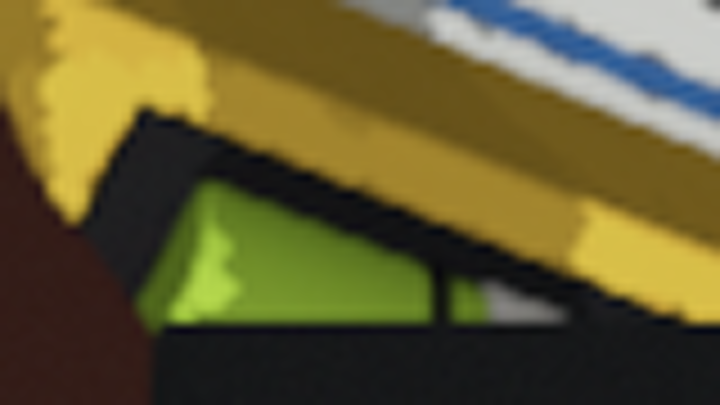

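The wrist crop shows the bubble starting about 3 mm inside the fork-side line. The centred value is (22−16)/2 = 3 mm, so the bubble is centred, with about 7.7 N of push and a firm grip. Handing in.

```bash
python3 - <<'E'
from h import *
s=env.sense();print(s['time_s'],s['ft_force'],s['finger_gap']);print(env.sign_off())
E
```

```text
26.45 [-1.23107561 -0.95115765  8.13950369] 0.03731565226304606
the job is handed in; nothing more can be done
None
```

The job is handed in at 26.5 s, with the arm still gripping the black knob and pressing it down. I set the yellow level in its lane, slid the fork home until it touched the stem, backed off about 2 mm and let go. I then gripped the knob, pushed it down 13 mm so the presser clamped the level, and turned it 66° clockwise. I raised the tool slightly during the turn because the plate was rising.

**Last checks:**
- **Bubble:** the wrist crop shows it starting about 3 mm inside the fork-side line, which is the centred value.
- **Push and grip:** push is about 8 N, which works out to roughly 4 N on the level, and the grip gap is 37 mm on the knob.
- **Bystanders:** the arm did not go near the bystanders or the orange look-alikes. I did not measure them at the end.

**What failed or disagreed:**
- **First grasp:** it closed above the level without moving it. The fingertips really end about 7 mm behind the TCP, not 22 mm ahead as stated, so I gripped again lower.
- **Bubble from the fixed cameras:** the side view read about +2 mm (towards the plain end) and the scene view about −1 mm, from parallax and a moving shadow. A dead-reckoned estimate gave +0.4 mm. All are inside the 3.5 mm limit.

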